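Centre-punch the drill spot on a belt pulley

TASK

Turn the pulley on its axle until the red spot on its rim is at the very top and leave it there. Then take the spring-loaded centre punch from its flat holder, lay it in the sloping orange rest and let go, take it again from the cap end so that it can be held upright, and press it straight down on the red spot until its spring snaps, no harder than that takes; it must go off nowhere else. Finally lay the punch back in the sloping rest and leave it, with the red spot still on top and the other things on the deck undisturbed.

Things in the scene. Friction and masses are not known exactly. Their poses are not given: they have to be found in the camera images.
- punch: loose spring-loaded centre punch, 155 mm long, about 0.2 kg: round steel barrel 16 mm thick (25 to 138 mm from the tip), blue cap as thick (138 to 155 mm), brass point 6 mm thick (0 to 25 mm) that slides into the barrel. Origin on the axis 80 mm from the tip, near the balance point; z runs along the axis from tip to cap. It starts lying level in the holder
- striker (a joint): hidden striker inside the punch, m: 0 armed, 0.005 snapped (gone off beyond 4 mm); it cannot be seen. Pressed on the point, the punch yields some 7 mm while the resistance climbs from 3 N to about 15 N; then the striker snaps and the resistance suddenly drops to 10 N or less, rising slowly with further pressing to a hard stop 14 mm in. Lifted, it rearms itself
- punch_tip (a point): the tip of the brass point, moves with it
- punch_cap (a point): centre of the end face of the blue cap
- holder: flat holder fixed to the deck, black base 150 x 60 x 6 mm with two orange V saddles 12 mm wide, open upwards; origin at the centre of its underside. The punch lies in it with its origin 32 mm above the holder's origin and its tip towards the holder's +x; the saddles carry it 42 and 128 mm from the tip, between them the barrel is free for the fingers
- stand: grey pulley stand fixed to the deck, base 130 x 130 x 12 mm; origin at the centre of the underside. The pulley's axle runs along the stand's y at 90 mm height; a bearing cheek 46 mm wide and 12 mm thick stands at 52 mm either side of the middle, top at 107 mm
- pulley (a joint): angle of the pulley, rad: 0 with the red spot at the very top; positive turns the spot from the top towards the stand's +x. Aluminium, radius 55 mm, plain rim 24 mm wide (stand's y -12 to +12 mm), top 145 mm above the deck. It turns stiffly (0.14 N m) and stays where left; it can be pinched across its width and carried round, but slips a little in the fingers
- pulley_mark (a point): centre of the red spot (10 mm across) on the pulley's rim, 55 mm from the axle, in the middle of the rim's width
- rest: sloping rest fixed to the deck, base 120 x 90 x 8 mm (its middle 5 mm to +x of the origin); origin in the underside. An orange V trough, open upwards, falls at 45 degrees towards the rest's +x; the punch lies in it on the line rest_low to rest_high, carried from 25 to 88 mm from its tip. The barrel above that and the cap stand free in the air
- rest_low (a point): where the tip of the punch is when it lies home in the rest, 25 mm above the deck; a low toe plate stops the barrel's lower edge and the brass point passes freely above it
- rest_high (a point): where the end of the cap is when the punch lies home in the rest (155 mm up the 45 degree slope from rest_low)
- screwdriver: a green-handled screwdriver lying down, 200 mm long; origin under its middle; to be left alone
- spanner: a steel spanner lying flat, 180 mm long, 8 mm thick; origin under its middle; to be left alone
- air_cylinder: a square-bodied aluminium air cylinder lying on its side, body 75 x 40 x 40 mm with a short rod; origin under the middle of the body; to be left alone
- collar: a dark steel shaft collar lying flat, 48 mm across, 18 mm high; origin at the centre of its underside; to be left alone
- spacer: a brass spacer tube standing up, 36 mm across, 30 mm high; origin at the centre of its underside; to be left alone
Not all that is in view belongs to the job. Of the things that look like the punch, the larger one is meant.

How it is judged (in metres and radians):
On the way, in this order (a step that is already met when the one before it is completed fails the run):
1. the red spot is at the top of the pulley (within 0.09 rad) with the punch still in its holder (value of joint pulley between -0.09 and 0.09 rad and distance of punch from where it was at the start of the episode below 0.02 m), for 0.2 s.
2. the punch lies in the sloping rest and is let go (distance between punch_tip and rest_low below 0.02 m and distance between punch_cap and rest_high below 0.02 m and contact force between the fingers and punch below 0.05 N), for 0.2 s.
3. the punch snaps on the red spot (tip within 5 mm of its centre), held within 9 degrees of upright, with the spot on top (value of joint striker above 0.004 m and distance between punch_tip and pulley_mark below 0.005 m and angle between punch's own z axis and vertical below 0.157 rad and value of joint pulley between -0.12 and 0.12 rad), for 0.02 s.
At the end, for the whole second after the job is handed in: the punch lies released and at rest in the sloping rest (tip and cap each within 20 mm of rest_low and rest_high), its point out, and the red spot is on top of the pulley within 0.12 rad (all of step 2 and linear speed of punch below 0.02 m/s and value of joint striker below 0.001 m and value of joint pulley between -0.12 and 0.12 rad); the robot touches nothing.
It fails at once if the punch goes off anywhere but on the red spot (more than 8 mm from its centre) (value of joint striker above 0.003 m and distance between punch_tip and pulley_mark above 0.008 m).
It fails at once if the punch is driven into the pulley with more than 40 N (contact force between punch and pulley above 40 N).
It fails at once if another thing on the deck is moved by more than 30 mm (distance of any of screwdriver, spanner, air_cylinder, collar, spacer from where it was at the start of the episode above 0.03 m).
It also fails if it takes over 72 s, if anything falls off the work surface, if the arm or the gripper's body presses on something with over 40 N, if the wrist force passes 120 N, or if a joint passes its speed limit or range.

ROBOT

A 6-joint arm with a two-finger parallel gripper is mounted at the origin on the work surface. World frame = base frame: x ahead of the robot, y to its left, z up, the work surface at z = 0. Lengths are in mm, angles in rad, forces in N, time in s.
With the tool pointing down it reaches from about 400 to 925 mm from the base axis. Payload 12.5 kg.
Tool frame: the origin (TCP) lies at the very end of the fingers, on their centre line; the grasp point (between the pads) lies 19 mm behind it; z points along the fingers, x is the direction in which the jaws open and shut, and the axes are right-handed (so a half turn about z gives the same grasp; the last joint's range is limited). The gripper opens to 95 mm and grips with 3 to 60 N. Pads are 20 mm wide; open, the fingers measure 119 mm over their backs; the gripper's body (75 mm by 180 mm) begins 59 mm behind the grasp point.
Start: joints at [-1.295, 0.491, 1.559, -0, 1.092, -0.106], TCP at [232.893, -580.006, 214.661] pointing down, gripper open.
Joint ranges: [-3.1, 3.1], [-0.84, 2.19], [0.05, 2.79], [-1.13, 4.28], [0.06, 2.93], [-2.69, 2.69]. Speed limits (rad/s): [2.22, 2.22, 2.79, 3.14, 3.14, 3.14].

INTERFACE

Orientations are given as [roll, pitch, yaw] about the fixed x, y, z axes, in that order (R = Rz(yaw) Ry(pitch) Rx(roll)).
In Python, from cell import env gives the robot as it stands.
- The arm moves only by the tool arm_command, never from a script. Its argument "motion" is one flat list of numbers, 7 for each row, row after row: the opening, from -1 (shut) to 1 (fully open), then the shift along the tool's x, y, z in mm, then the turn, a rotation vector about the tool's x, y, z in degrees. In form: [fingers, dx, dy, dz, rx, ry, rz, fingers, dx, dy, dz, rx, ry, rz, ...]. A call has 1 to 20 rows; each row is the pose to reach, as a shift and turn from the pose commanded when the call began, along the tool's axes at that moment; what a row does not reach only later rows make up. A row lasts 1/10 s, in which the tool goes at most 50 mm and 8.59 degrees, less where a joint would pass 70% of its speed; a pose out of reach is approached as far as the arm can. A call with a gripper value outside its range is refused whole. The fingers move at their own pace and stop on an object; the grip force is fixed at half the most. Time passes only in rows, so rows that repeat a pose let the fingers close. It gives the time, the measured TCP pose, the force and the opening at its end, in the units of the state.
- env.state(): the state, without advancing time (a new reading comes with each control period).
- env.read_camera(name): name is "side" or "top" or "wrist"; returns (picture, depth): 420x560x3 uint8, red, green, blue; 420x560 float32, mm along the optical axis (not along the pixel's ray), 0 where there is no reading.
- env.calibration(name): a dict with "fx", "fy", "cx", "cy" (pixels), "cam_to_world" (4x4, takes a point from camera to world coordinates). Camera axes: x right, y down, z forward; pixel columns grow to the right and rows downward; lengths in mm; the calibration is good to about 2 mm. The wrist camera is an equidistant fisheye: a pixel r from the principal point sees the ray r / f radians off the axis. A picture is of the moment at which its call begins: read the wrist's pose just before it. calibration takes no time and is no camera call; for the wrist camera it gives the pose at the moment of the call.
- env.job_done(): hands the job in, once; it reports no verdict.
Trained networks look in the newest picture that a camera, given by its name, has taken for a name from the list of things; names that differ only in an ending like _2 or _b are one class to them, and where a whole thing is asked for, a point or a joint stands for the part that bears it (a point fixed in the world has none). Each returns a list of dicts, best first, with "confidence" (0 to 1); they miss things now and then, are a little off and sometimes report something else, mostly with a low value. They report only what shows in the picture. A call takes as long as a camera call. They do not tell look-alikes from the thing itself.
- env.recognise(camera, label): "location" ([column, row] in pixels, amid what is visible of it).
- env.silhouettes(camera, label): "region" (420x560 bool, what is visible of it) and "location" ([column, row] in pixels, amid what is visible of it).
- env.spot_point(camera, label): "location" ([column, row] in pixels: a listed point, or the origin of a listed thing).
The state is a dict: "t": time; "joints": joint angles; "qvel": joint speeds; "tau": joint torques, N m; "eef_pos": TCP position; "tcp_rot": TCP orientation; "ft_force": force on the tool from outside, world axes, zero at the start; "moment": the same for the moment, N m; "opening": opening from 0.0 (shut) to 1.0 (fully open).
Only numpy, scipy, OpenCV 4.12 (cv2) and the standard library are available. Lean on these libraries where they do the work, as an engineer would, in place of code of your own. Each camera call takes 0.05 s, during which the arm holds its last target.

## Working session

There is one attempt and no reset: what is moved stays moved. The work goes in short steps, Python scripts to look and compute and a tool call to move; the robot and the scene stay as the last step left them, time stands still between calls to the robot, and variables do not carry over. Pictures are saved under pics/ and viewed, and the job is handed in when it is done.

Besides the shell and the picture viewer there is one more tool, called by a JSON object that holds its "name" and its "arguments". arm_command: Moves the arm, as the interface text tells. Its arguments: {"type":"object","properties":{"motion":{"type":"array","items":{"type":"number"}}},"required":["motion"]}

```bash
ls; mkdir -p pics
python3 - <<'E'
from cell import env
import cv2
s=env.state();print(s)
for c in ["side","top","wrist"]:
    im,d=env.read_camera(c); cv2.imwrite(f"pics/{c}0.png",im[:,:,::-1]); k=env.calibration(c); print(c,k)
E
```

```text
pics
{'t': 0.0, 'joints': array([-1.29457748e+00,  4.91586502e-01,  1.55945121e+00,  1.06427726e-06,
        1.09169466e+00, -1.05616785e-01]), 'qvel': array([ 2.91317116e-04,  6.49156757e-04,  1.92873977e-03, -1.84553409e-03,
       -1.70400935e-06, -1.62622447e-03]), 'tau': array([ 3.06036409e-04, -6.12645864e+01, -2.58185560e+01,  6.92978385e-02,
        4.82050446e-02, -7.81303606e-05]), 'eef_pos': array([ 232.83528435, -579.74913775,  214.04440468]), 'tcp_rot': array([-3.14147157e+00,  1.13326502e-03, -1.18896112e+00]), 'ft_force': array([0.01849634, 0.6386622 , 0.4797218 ]), 'moment': array([-0.0085204 , -0.03990298, -0.01660686]), 'opening': 1.0017419245885575}
side {'fx': 391.35280909627875, 'fy': 391.35280909627875, 'cx': 282.04424406171427, 'cy': 207.3348871428014, 'cam_to_world': array([[ 9.88516784e-01, -6.49838480e-02,  1.36424586e-01,
         4.45382830e+02],
       [-1.49463187e-01, -5.53433195e-01,  8.19373208e-01,
        -7.31078293e+02],
       [ 2.22558704e-02, -8.30354622e-01, -5.56790695e-01,
         5.81290903e+02],
       [ 0.00000000e+00,  0.00000000e+00,  
[... 274 characters left out ...]
,  1.27988362e-02, -3.20525061e-03,
        -4.72105235e+01],
       [ 9.58172819e-04, -1.71849671e-01, -9.85122720e-01,
         1.25018128e+03],
       [ 0.00000000e+00,  0.00000000e+00,  0.00000000e+00,
         1.00000000e+00]])}
wrist {'fx': 325.19226210127806, 'fy': 325.19226210127806, 'cx': 280.4032686473215, 'cy': 206.7299603567295, 'cam_to_world': array([[ 3.72270043e-01, -9.01245125e-01, -2.21748145e-01,
         2.95921041e+02],
       [-9.28124461e-01, -3.61484569e-01, -8.89600558e-02,
        -5.54966045e+02],
       [ 1.62841468e-05,  2.38927041e-01, -9.71037522e-01,
         3.83160000e+02],
       [ 0.00000000e+00,  0.00000000e+00,  0.00000000e+00,
         1.00000000e+00]])}
```

View pics/side0.png

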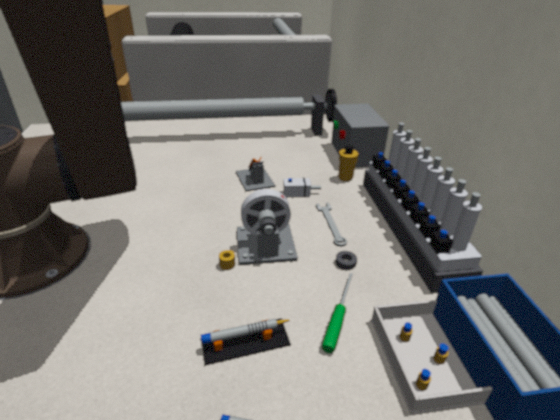

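View pics/top0.png

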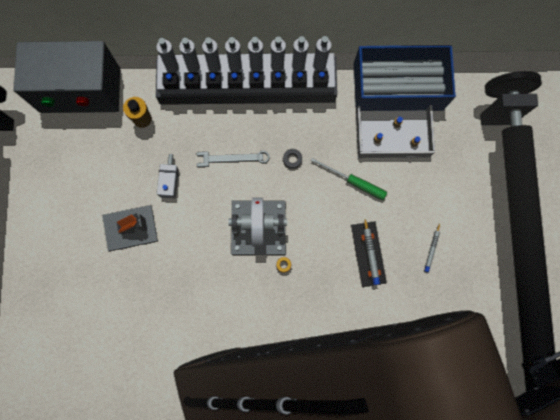

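View pics/wrist0.png

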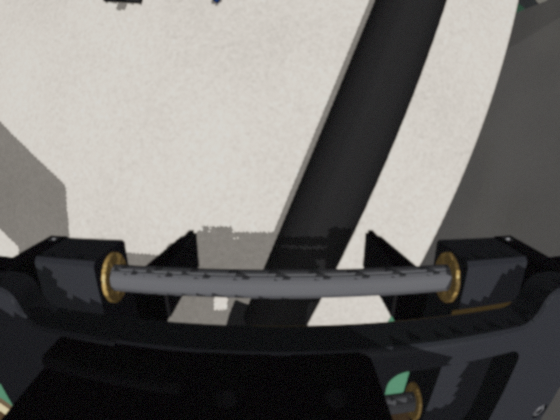

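The side and top views show the holder with the punch at top (370,254), the pulley at (258,227) with its red spot near (258,202), and the rest at (130,228). The smaller look-alike is at (432,248).

```bash
cat > h.py <<'E'
from cell import env
import numpy as np, cv2
from scipy.spatial.transform import Rotation as R
def pix2w(cam,uv,z=None,depth=None,k=None):
    k=k or env.calibration(cam); T=k["cam_to_world"]
    u=(uv[0]-k["cx"])/k["fx"]; v=(uv[1]-k["cy"])/k["fy"]
    if cam=="wrist":
        r=np.hypot(u,v); s=np.sin(r)/max(r,1e-9); d=np.array([u*s,v*s,np.cos(r)])
    else: d=np.array([u,v,1.])
    if depth is not None:
        return T[:3,:3]@(d/d[2]*depth)+T[:3,3]
    dw=T[:3,:3]@d
    return T[:3,3]+dw*(z-T[2,3])/dw[2]
def cloud(cam,d,mask=None):
    k=env.calibration(cam); T=k["cam_to_world"]
    v,u=np.nonzero((d>0)&(mask if mask is not None else True))
    x=(u-k["cx"])/k["fx"]; y=(v-k["cy"])/k["fy"]
    if cam=="wrist":
        r=np.hypot(x,y); s=np.tan(r)/np.maximum(r,1e-9); x=x*s;y=y*s
    z=d[v,u]
    return np.c_[x*z,y*z,z]@T[:3,:3].T+T[:3,3],u,v
E
python3 - <<'E'
from h import *
ims={c:env.read_camera(c) for c in ["side","top"]}
zs=dict(holder=0,stand=0,rest=0,punch=32,punch_tip=32,punch_cap=32,rest_low=25,rest_high=25+109.6,pulley_mark=140,screwdriver=0,spanner=0,air_cylinder=0,collar=0,spacer=0)
for c in ["top","side"]:
    for n,z in zs.items():
        for r in env.spot_point(c,n)[:2]:
            p=r["location"]; print(c,n,np.round(p,1),round(r["confidence"],2),np.round(pix2w(c,p,z=z),0))
print(env.state()["t"])
for c in ims: np.save(f"{c}0.npy",ims[c][1])
E
```

```text
top holder [368.2 252.6] 0.92 [ 462. -287.    0.]
top stand [258.3 227.2] 0.75 [526. -25.   0.]
top rest [132.1 226.1] 0.73 [533. 278.   0.]
top rest [282.3 266.5] 0.67 [431. -81.   0.]
top punch [434.7 248.1] 0.81 [ 467. -436.   32.]
top punch [371.4 253.2] 0.63 [ 457. -288.   32.]
top punch_tip [364.  221.5] 0.42 [ 532. -274.   32.]
top punch_tip [371.7 256. ] 0.22 [ 451. -289.   32.]
top punch_cap [378.8 284.7] 0.84 [ 384. -302.   32.]
top punch_cap [425.6 270. ] 0.57 [ 417. -412.   32.]
top rest_low [259.6 229. ] 0.69 [518. -29.  25.]
top rest_low [115.  227.2] 0.67 [527. 312.  25.]
top rest_high [144.7 212.4] 0.67 [542. 217. 135.]
top rest_high [169.5 184. ] 0.2 [604. 165. 135.]
top pulley_mark [254.8 200.4] 0.67 [564. -21. 140.]
top screwdriver [349.  181.1] 0.62 [ 637. -248.    0.]
top spanner [233.1 160. ] 0.84 [694.  35.   0.]
top spanner [111.  230.2] 0.58 [524. 329.   0.]
top air_cylinder [171.6 183.2] 0.85 [638. 185.   0.]
top collar [291.2 159.6] 0.72 [ 693. -108.    0.]
top collar [370.  254.6] 0.66 [ 457. -291.    0.]
top spacer [282.7 265.3] 0.48 [434. -82.   0.]
top 
[... 272 characters left out ...]
289.   32.]
side punch_tip [345.5 268.1] 0.57 [ 676. -160.   32.]
side punch_tip [289.1 322.5] 0.47 [ 538. -283.   32.]
side punch_cap [221.5 419. ] 0.59 [ 417. -435.   32.]
side punch_cap [197.7 337.4] 0.58 [ 381. -293.   32.]
side rest_low [250.6 162.8] 0.59 [523. 341.  25.]
side rest_high [264.5 149.4] 0.62 [550. 202. 135.]
side pulley_mark [280.2 193.1] 0.96 [558. -27. 140.]
side screwdriver [341.  314.2] 0.61 [ 645. -250.    0.]
side air_cylinder [295.2 193.9] 0.93 [635. 187.   0.]
side air_cylinder [198.6 340. ] 0.73 [ 379. -273.    0.]
side collar [342.7 265.3] 0.79 [ 686. -117.    0.]
side spacer [264.2 244.2] 0.49 [523. -24.   0.]
side spacer [296.6 192.9] 0.48 [640. 192.   0.]
1.65
```

Run:
```python
import cv2
a=cv2.imread("pics/top0.png"); 
cv2.imwrite("pics/t_a.png",cv2.resize(a[180:290,90:300],None,fx=3.7,fy=3.7,interpolation=cv2.INTER_CUBIC))
a=cv2.imread("pics/side0.png"); 
cv2.imwrite("pics/s_a.png",cv2.resize(a[140:280,200:340],None,fx=4,fy=4,interpolation=cv2.INTER_CUBIC))
```

```text
(no output)
```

View pics/t_a.png

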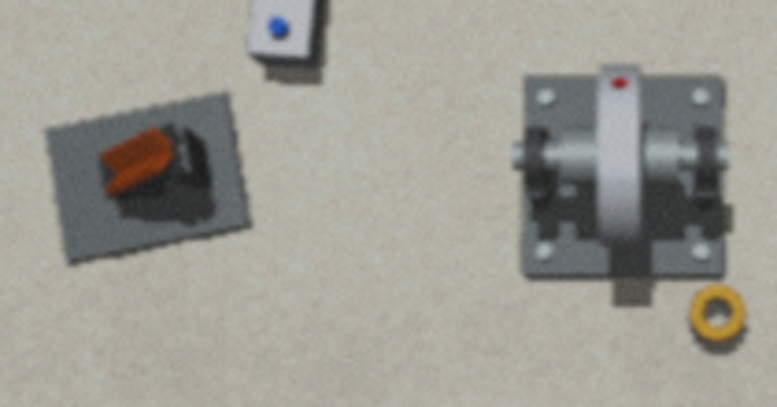

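View pics/s_a.png

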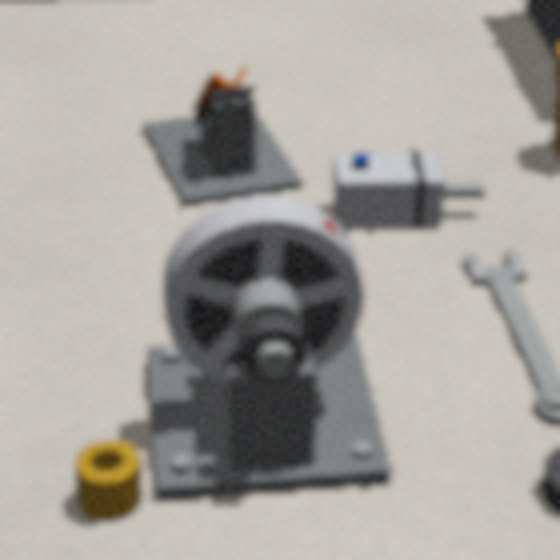

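The closeups show the stand square to the world axes with the red spot on its far (+x) side, roughly 45° from the top. The rest is yawed about 10° and falls towards +y. Next I'll fit the poses from depth.

Run:
```python
from h import *
im={c:cv2.imread(f"pics/{c}0.png") for c in ["top","side"]}; D={c:np.load(f"{c}0.npy") for c in im}
C={}
for c in im:
    d=D[c]; P,u,v=cloud(c,d); C[c]=(P,im[c][v,u].astype(int),u,v)
def rect(P,name):
    r=cv2.minAreaRect(P[:,:2].astype(np.float32)); print(name,len(P),"c",np.round(r[0],1),"sz",np.round(r[1],1),"ang",round(r[2],1))
def box(c,x0,x1,y0,y1,z0,z1):
    P,rgb,u,v=C[c]; m=(P[:,0]>x0)&(P[:,0]<x1)&(P[:,1]>y0)&(P[:,1]<y1)&(P[:,2]>z0)&(P[:,2]<z1)
    return P[m],rgb[m]
for c in im:
    P,col=box(c,380,700,-250,150,-20,20); print(c,"deck z",np.median(P[:,2]))
    P,_=box(c,430,620,-110,60,8,16); rect(P,c+" stand base")
    P,_=box(c,430,620,-110,60,98,150); print(c,"pulley top: zmax",np.percentile(P[:,2],99.5)); rect(P[P[:,2]>120],c+" rim"); 
    q=P[P[:,2]>120]; print(q[:,:].mean(0), "top", P[P[:,2]>140].mean(0))
    P,_=box(c,430,620,180,380,5,12); rect(P,c+" rest base")
    P,col=box(c,430,620,180,380,20,160); o=(col[:,2]>120)&(col[:,0]<80)&(col[:,1]<110);rect(P[o],c+" trough"); print(P[o].min(0),P[o].max(0))
    P,_=box(c,360,560,-340,-230,4,9); rect(P,c+" holder base")
    P,_=box(c,360,560,-340,-230,30,60); rect(P,c+" punch"); print(P.min(0),P.max(0)); 
    dd=P[:,:2]-P[:,:2].mean(0); vv=np.linalg.svd(dd,full_matrices=0)[2][0]; print("axis",vv,P.mean(0))
    P,col=box(c,480,620,-80,20,90,160); o=(col[:,2]-np.maximum(col[:,0],col[:,1])>50); print(c,"red",P[o].mean(0),o.sum())
```

```text
top deck z 0.716293547478017
top stand base 1437 c [518.2 -18.7] sz [136.1 147.4] ang 88.9
top pulley top: zmax 148.6115019076375
top rim 499 c [524.7 -23.9] sz [24. 93.] ang 89.3
[521.86430198 -24.09834383 137.53590181] top [525.25771706 -23.35199901 143.92701948]
top rest base 1348 c [525.4 279.4] sz [189.  195.5] ang 0.2
top trough 18 c [524.6 269.9] sz [ 5.  34.8] ang 9.0
[519.93162859 253.10097064  55.57072299] [529.8436402  286.85718275  86.97779203]
top holder base 922 c [ 461.1 -285.6] sz [199.  106.9] ang 0.8
top punch 448 c [ 460.6 -284.5] sz [151.4  28.1] ang 7.8
[ 385.72732192 -305.70694019   30.32771752] [ 535.61666861 -266.13616782   45.84552261]
axis [-0.99132352 -0.13144458] [ 453.36005732 -285.21655031   37.65698203]
top red [562.92985023 -25.66709097 129.89940753] 6
side deck z -0.3592870404625046
side stand base 1237 c [513.  -34.3] sz [145.2 158.3] ang 87.4
side pulley top: zmax 144.8329967189098
side rim 538 c [526.1 -26.4] sz [28.5 88.7] ang 87.8
[524.87904669 -31.9564502  133.28122005] top [526.38492508 -27.67895968 142.81929716]
side rest base 399 c [530.2 280. ] sz [ 89.2 121. ] ang 11.1
side trough 5 c [528.3 249.5] sz [ 2.8 11.7] ang 65.0
[523.15204744 247.55521736  77.16802312] [533.85115044 252.21872024  82.5551615 ]
side holder base 1561 c [ 460.9 -288.9] sz [150.4  60. ] ang 8.4
side punch 777 c [ 462.7 -287.7] sz [154.1  25.5] ang 7.7
[ 386.86072136 -307.77471708   30.07215098] [ 538.92946226 -270.22318751   41.91136587]
axis [-0.99055668 -0.13710385] [ 454.6452458  -291.37324464   36.53203819]
side red [nan nan nan] 0<stdin>:21: RuntimeWarning: Mean of empty slice.
  ret = um.true_divide(
```

```bash
cat >> h.py <<'E'
def cur():
    s=env.state(); return np.array(s["eef_pos"]),R.from_euler("xyz",s["tcp_rot"])
def rows(wps,base=None,show=True):
    """wps: list of (pos, R) ; prints tool-frame shift & rotvec from base (default measured)"""
    p0,R0=base or cur()
    for p,Rt in wps:
        d=R0.inv().apply(np.array(p)-p0); r=(R0.inv()*Rt).as_rotvec(degrees=True)
        print(np.round(d,1),np.round(r,1), "rows>=%.1f"%max(np.linalg.norm(d)/50,np.linalg.norm(r)/8.59))
def Rt(x,z):
    x=np.array(x,float);z=np.array(z,float);z/=np.linalg.norm(z);x-=z*(x@z);x/=np.linalg.norm(x)
    return R.from_matrix(np.c_[x,np.cross(z,x),z])
E
python3 - <<'E'
from h import *
T=env.calibration("wrist")["cam_to_world"]; p,r=cur()
print(r.inv().apply(T[:3,3]-p), r.inv().apply(T[:3,2]),r.inv().apply(T[:3,0]))
q=Rt([0,-1,0],[0,0,-1])
rows([(p+[0,0,120],r),([525,-25,335],q)])
E
```

```text
[   0.30184884  -67.82516765 -168.94047826] [7.03273054e-04 2.39006754e-01 9.71017650e-01] [ 9.99999615e-01  3.41394196e-04 -8.08294578e-04]
[   0.    0. -120.] [0. 0. 0.] rows>=2.4
[-406.2 -477.9 -120.4] [-0.  -0.  21.9] rows>=12.8
```

{"name": "arm_command", "arguments": {"motion": [1,0,0,-50,0,0,0,1,0,0,-100,0,0,0,1,-20,-30,-120,0,0,4,1,-406,-478,-120,0,0,22,1,-406,-478,-120,0,0,22,1,-406,-478,-120,0,0,22,1,-406,-478,-120,0,0,22,1,-406,-478,-120,0,0,22,1,-406,-478,-120,0,0,22,1,-406,-478,-120,0,0,22,1,-406,-478,-120,0,0,22,1,-406,-478,-120,0,0,22,1,-406,-478,-120,0,0,22,1,-406,-478,-120,0,0,22,1,-406,-478,-120,0,0,22,1,-406,-478,-120,0,0,22,1,-406,-478,-120,0,0,22,1,-406,-478,-120,0,0,22,1,-406,-478,-120,0,0,22]}}

```text
t: 3.55
eef_pos: [524.8, -26.2, 334.8]
tcp_rot: [-3.141, -0.0, -1.575]
ft_force: [0.3, 0.2, -0.8]
opening: 0.998
```

Run:
```python
from h import *
print(env.state())
im,d=env.read_camera("wrist"); cv2.imwrite("pics/w1.png",im[:,:,::-1]); np.save("w1.npy",d)
```

```text
{'t': 3.55, 'joints': array([-1.75576301e-01,  2.41295095e-01,  1.62223687e+00, -2.12822028e-04,
        1.27790458e+00,  1.39910496e+00]), 'qvel': array([-0.001256  ,  0.00130603, -0.00034589,  0.00053601,  0.00283479,
        0.00240706]), 'tau': array([ 5.14510330e-01, -4.64487219e+01, -2.86581445e+01,  5.73748362e-02,
       -7.58089428e-02, -9.61046491e-03]), 'eef_pos': array([524.82852892, -26.23344924, 334.76424695]), 'tcp_rot': array([-3.14147366e+00, -2.27441575e-04, -1.57461984e+00]), 'ft_force': array([ 0.30186934,  0.22659258, -0.82972152]), 'moment': array([ 0.06964227, -0.02464194, -0.04643897]), 'opening': 0.9983568120620278}
```

View pics/w1.png

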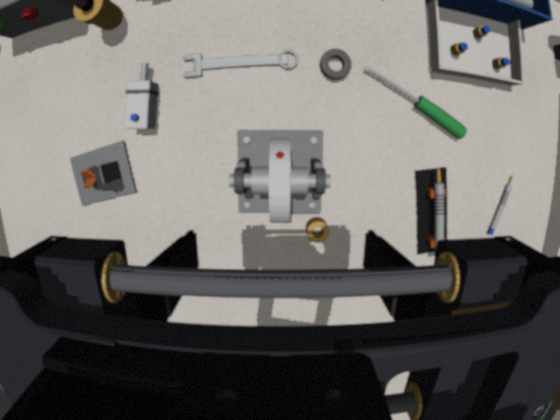

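The wrist view has the pulley at (280,180) with its spot at (280,155), the rest at (103,173) and the holder at (437,210).

Run:
```python
from h import *
im=cv2.imread("pics/w1.png").astype(int); d=np.load("w1.npy")
P,u,v=cloud("wrist",d); col=im[v,u]
def box(x0,x1,y0,y1,z0,z1):
    m=(P[:,0]>x0)&(P[:,0]<x1)&(P[:,1]>y0)&(P[:,1]<y1)&(P[:,2]>z0)&(P[:,2]<z1); return P[m],col[m],u[m],v[m]
def rect(P,name):
    r=cv2.minAreaRect(P[:,:2].astype(np.float32)); print(name,len(P),"c",np.round(r[0],1),"sz",np.round(r[1],1),"ang",round(r[2],1))
print("deck",np.median(box(600,660,-200,150,-20,20)[0][:,2]))
rect(box(430,620,-110,60,8,16)[0],"stand")
q=box(430,620,-110,60,118,160)[0]; rect(q,"rim"); print(np.percentile(q[:,2],99))
A=np.c_[2*q[:,0],2*q[:,2],np.ones(len(q))]; s=np.linalg.lstsq(A,(q[:,0]**2+q[:,2]**2),rcond=None)[0]; print("circle",s[:2],np.sqrt(s[2]+s[0]**2+s[1]**2))
rect(box(430,620,180,380,5,11)[0],"rest")
for nm,b in dict(trough=(430,620,180,380,15,160)).items():
    q,c,uu,vv=box(*b); o=(c[:,2]>90)&(c[:,0]<80)&(c[:,1]<110); rect(q[o],nm); print(q[o].min(0),q[o].max(0)); rect(q,"restall"); print(q[:].max(0))
rect(box(360,560,-340,-230,4,9)[0],"holder")
q=box(360,560,-340,-230,30,60)[0]; rect(q,"punch"); print(q.max(0)); vv=np.linalg.svd(q[:,:2]-q[:,:2].mean(0),full_matrices=0)[2][0]; print(vv,q.mean(0))
q,c,uu,vv=box(480,620,-80,20,90,160); o=(c[:,2]-np.maximum(c[:,0],c[:,1])>50); print("red",q[o].mean(0),o.sum(),uu[o].mean(),vv[o].mean())
zs=dict(holder=0,stand=0,rest=0,punch=32,punch_tip=32,punch_cap=32,rest_low=25,rest_high=134.6,pulley_mark=130)
for n,z in zs.items():
    for r in env.spot_point("wrist",n)[:2]: print(n,np.round(r["location"],1),round(r["confidence"],2),np.round(pix2w("wrist",r["location"],z=z),1))
```

```text
deck -1.0620253925308134
stand 3527 c [510.9 -29.4] sz [140.  159.9] ang 89.7
rim 1600 c [526.5 -25.3] sz [24.3 93.2] ang 89.4
144.69025324853422
circle [526.33400516  89.77879211] 53.90835549539784
rest 2084 c [529.9 282.2] sz [ 89.9 121.5] ang 11.4
trough 193 c [531.7 274.3] sz [29.5 52.7] ang 13.4
[514.55066294 247.54891108  33.47150015] [546.69163761 301.4673876   86.17344813]
restall 918 c [561.3 236.4] sz [ 54.5 160. ] ang 40.9
[619.98987802 305.30613635  86.17344813]
holder 1429 c [ 460.4 -286.1] sz [151.3  61.6] ang 8.1
punch 623 c [ 469.1 -284.2] sz [140.5  27.4] ang 7.9
[ 538.81465082 -269.27329269   41.11005521]
[-0.99387971 -0.11046778] [ 472.83730139 -282.44407919   35.98256924]
red [562.67781557 -25.50190615 130.15416635] 36 279.5 154.5
holder [430.6 212.1] 0.83 [ 458.4 -285.6    0. ]
holder [332.1  63.1] 0.38 [ 696.9 -106.9    0. ]
stand [277.  171.6] 0.85 [525.5 -20.9   0. ]
stand [436.7 167.5] 0.42 [ 536.1 -289.8    0. ]
rest [103.3 173.7] 0.93 [529.2 280.7  -0. ]
rest [434.1 211.6] 0.46 [ 459.4 -292.2    0. ]
punch [498.8 206.1] 0.77 [ 476.8 -411.8   32. ]
punch [439.7 211.8] 0.68 [ 467.6 -285.9   32. ]
punch_tip [514.8 172.7] 0.44 [ 537.8 -441.7   32. ]
punch_tip [437.2 164.8] 0.39 [ 544.3 -273.1   32. ]
punch_cap [439.1 254.7] 0.94 [ 391.9 -296.    32. ]
punch_cap [485.5 236.5] 0.72 [ 421.3 -390.9   32. ]
rest_low [ 81.1 180.3] 0.89 [522.8 314.   25. ]
rest_high [ 94.8 175.7] 0.94 [544.1 213.  134.6]
pulley_mark [277.1 155.3] 0.58 [562.  -21.6 130. ]
```

Run:
```python
from h import *
A=np.array([526.3,-25.4,90])
def pose(phi,r):
    f=np.radians(phi); n=np.array([np.sin(f),0,np.cos(f)]); return A+r*n,Rt([0,-1,0],-n)
rows([pose(22,110),pose(22,32)])
b=pose(22,32); print()
rows([pose(22-x,32) for x in (0,6,12,18,24,30,36,42)],base=b)
```

```text
[ 1.000e-01 -4.230e+01  1.426e+02] [-22.    0.   -0.1] rows>=3.0
[ 1.00e-01 -1.31e+01  2.15e+02] [-22.    0.   -0.1] rows>=4.3

[0. 0. 0.] [0. 0. 0.] rows>=0.0
[0.  3.3 0.2] [6. 0. 0.] rows>=0.7
[0.  6.7 0.7] [12.  0.  0.] rows>=1.4
[0.  9.9 1.6] [18.  0.  0.] rows>=2.1
[ 0.  13.   2.8] [24.  0.  0.] rows>=2.8
[ 0.  16.   4.3] [30.  0.  0.] rows>=3.5
[ 0.  18.8  6.1] [36.  0.  0.] rows>=4.2
[ 0.  21.4  8.2] [42.  0.  0.] rows>=4.9
```

{"name": "arm_command", "arguments": {"motion": [0.05,0,-42,70,-8,0,0,0.05,0,-42,110,-16,0,0,0.05,0,-42,142,-22,0,0,0.05,0,-42,142,-22,0,0,0.05,0,-42,142,-22,0,0,0.05,0,-32,166,-22,0,0,0.05,0,-22,190,-22,0,0,0.05,0,-13,215,-22,0,0,0.05,0,-13,215,-22,0,0,0.05,0,-13,215,-22,0,0]}}

```text
t: 5.05
eef_pos: [539.4, -25.4, 123.3]
tcp_rot: [2.764, -0.001, -1.573]
ft_force: [0.1, 0.1, 1.0]
opening: 0.523
```

Run:
```python
from h import *
s=env.state(); print(s["eef_pos"],s["tcp_rot"],s["joints"],s["ft_force"],s["opening"])
for c in ["side","wrist"]:
    im,d=env.read_camera(c); cv2.imwrite(f"pics/{c}2.png",im[:,:,::-1])
a=cv2.imread("pics/side2.png");cv2.imwrite("pics/side2c.png",cv2.resize(a[60:280,180:380],None,fx=2.7,fy=2.7,interpolation=cv2.INTER_CUBIC))
```

```text
[539.38426979 -25.38941623 123.32709406] [ 2.76390736e+00 -8.42198374e-04 -1.57313321e+00] [-0.14283405  0.63175255  1.62681652 -0.05512285  1.25767046  1.45738527] [0.13919425 0.06323662 0.97707499] 0.5228467816295166
```

View pics/side2c.png

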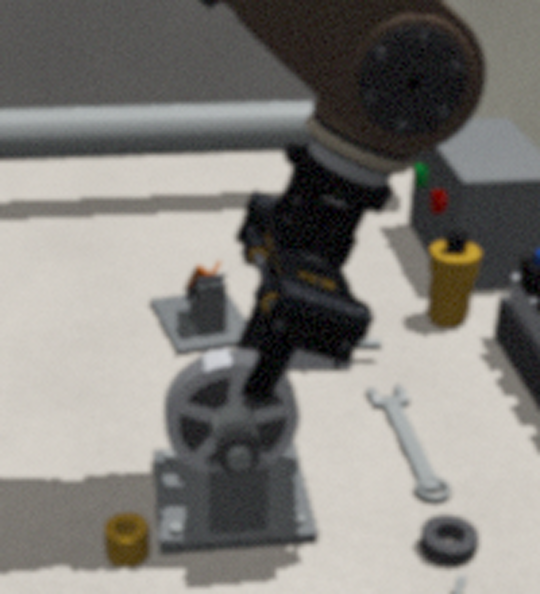

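View pics/wrist2.png

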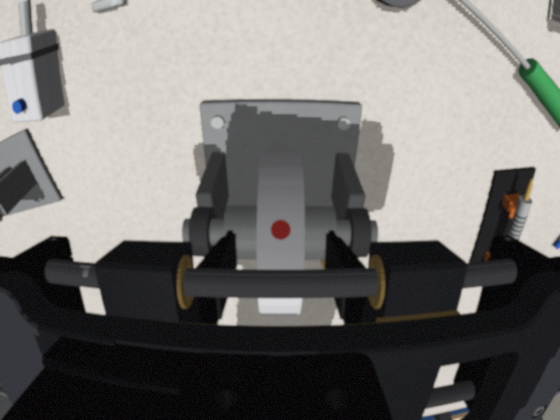

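The fingers straddle the rim, clear of the cheeks, and the red spot sits at wrist (280,230). Next: close and carry round.

{"name": "arm_command", "arguments": {"motion": [-1,0,0,0,0,0,0,-1,0,0,0,0,0,0,-1,0,0,0,0,0,0,-1,0,0,0,0,0,0,-1,0,0,0,0,0,0,-1,0,0,0,0,0,0,-1,0,3.3,0.2,6,0,0,-1,0,6.7,0.7,12,0,0,-1,0,9.9,1.6,18,0,0,-1,0,13,2.8,24,0,0,-1,0,16,4.3,30,0,0,-1,0,18.8,6.1,36,0,0,-1,0,21.4,8.2,42,0,0,-1,0,21.4,8.2,42,0,0,-1,0,21.4,8.2,42,0,0]}}

```text
t: 6.65
eef_pos: [514.1, -24.7, 120.5]
tcp_rot: [-2.793, 0.001, -1.573]
ft_force: [-12.8, 1.4, 17.4]
opening: 0.252
```

```bash
cat >> h.py <<'E'
def red(c,name,off=(0,0,0)):
    im,d=env.read_camera(c); cv2.imwrite(f"pics/{name}.png",im[:,:,::-1])
    P,u,v=cloud(c,d); o=im[v,u].astype(int)
    m=(o[:,0]-o[:,1:].max(1)>50)&(abs(P[:,0]-526)<80)&(abs(P[:,1]+25)<25)&(P[:,2]>90)&(P[:,2]<170)
    if m.sum()==0: print(c,"no red"); return
    q=P[m].mean(0); print(c,"red",np.round(q,1),m.sum(),"px",u[m].mean(),v[m].mean(),"ang",np.degrees(np.arctan2(q[0]-526.3,q[2]-90)))
E
python3 - <<'E'
from h import *
for c in ["side","top","wrist"]: red(c,c+"3")
E
```

```text
side red [525.3 -25.  145. ] 6 px 265.0 191.5 ang -1.0470943944434874
top red [526.6 -24.5 145.9] 11 px 256.6363636363636 217.0909090909091 ang 0.32789679746101347
wrist red [525.2 -24.9 144.4] 310 px 280.61290322580646 230.71290322580646 ang -1.1073586507704563
```

View pics/wrist3.png

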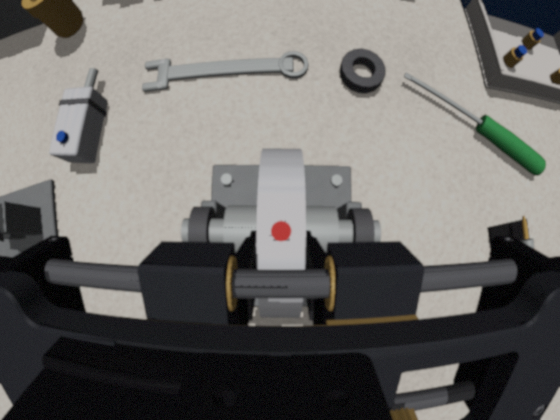

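The spot is within about 1° of the top. Release and back off.

{"name": "arm_command", "arguments": {"motion": [0.05,0,0,0,0,0,0,0.05,0,0,0,0,0,0,0.05,0,0,0,0,0,0,0.05,0,0,0,0,0,0,0.05,0,0,0,0,0,0,0.05,0,0,-30,0,0,0,0.05,0,0,-70,0,0,0,0.05,0,0,-120,0,0,0,0.05,0,0,-160,0,0,0,0.05,0,0,-180,0,0,0,0.05,0,0,-180,0,0,0]}}

```text
t: 7.9
eef_pos: [453.9, -25.1, 291.9]
tcp_rot: [-2.787, -0.001, -1.573]
ft_force: [0.3, 0.5, -1.1]
opening: 0.521
```

Run:
```python
from h import *
for c in ["side","top","wrist"]: red(c,c+"4")
p,r=cur(); print(p,r.as_euler("xyz"))
# holder
a=np.radians(7.9); ax=np.array([np.cos(a),np.sin(a),0]); yv=np.array([-ax[1],ax[0],0])
q=Rt(-yv,[0,0,-1]); 
g=np.array([460.5,-286.5,0]); print("yaw",q.as_euler("xyz"))
rows([(np.r_[(g-ax*30)[:2],240],q)])
```

```text
side red [525.3 -25.  145. ] 6 px 265.0 191.5 ang -1.048794144110003
top red [525.  -24.4 145.6] 17 px 256.5882352941176 217.88235294117646 ang -1.369877745089754
wrist red [525.1 -24.9 143.6] 64 px 280.0625 176.84375 ang -1.249557390152928
[453.59371431 -24.93286557 288.17921223] [-2.79371324e+00  2.13717847e-04 -1.57299127e+00]
yaw [-3.14159265  0.         -1.43291532]
[265.8  37.3  37.7] [-19.9  -1.4  -7.9] rows>=5.4
```

{"name": "arm_command", "arguments": {"motion": [0.05,50,7,7,-5,0,-2,0.05,100,14,14,-10,-0.7,-4,0.05,266,37,38,-19.9,-1.4,-7.9,0.05,266,37,38,-19.9,-1.4,-7.9,0.05,266,37,38,-19.9,-1.4,-7.9,0.05,266,37,38,-19.9,-1.4,-7.9,0.05,266,37,38,-19.9,-1.4,-7.9,0.05,266,37,38,-19.9,-1.4,-7.9,0.05,266,37,38,-19.9,-1.4,-7.9,0.05,266,37,38,-19.9,-1.4,-7.9]}}

```text
t: 9.05
eef_pos: [431.7, -289.9, 240.9]
tcp_rot: [-3.14, -0.0, -1.432]
ft_force: [0.7, -0.6, 0.9]
opening: 0.524
```

Run:
```python
from h import *
im,d=env.read_camera("wrist"); cv2.imwrite("pics/w5.png",im[:,:,::-1]); np.save("w5.npy",d)
P,u,v=cloud("wrist",d); col=im[v,u].astype(int)
def box(x0,x1,y0,y1,z0,z1):
    m=(P[:,0]>x0)&(P[:,0]<x1)&(P[:,1]>y0)&(P[:,1]<y1)&(P[:,2]>z0)&(P[:,2]<z1); return P[m],col[m],u[m],v[m]
def rect(P,name):
    r=cv2.minAreaRect(P[:,:2].astype(np.float32)); print(name,len(P),"c",np.round(r[0],1),"sz",np.round(r[1],1),"ang",round(r[2],1))
print(cur()[0]); print("deck",np.median(box(400,560,-400,-340,-20,20)[0][:,2]))
rect(box(360,560,-340,-230,3,9)[0],"holder")
q,c,uu,vv=box(360,560,-340,-230,30,60); rect(q,"punch"); print(q.max(0),q.min(0)); w=np.linalg.svd(q[:,:2]-q[:,:2].mean(0),full_matrices=0)[2][0]; print(w,q.mean(0))
bl=(c[:,2]-c[:,0]>60); print("blue",q[bl].mean(0),uu[bl].mean(),vv[bl].mean())
o=(c[:,0]>110)&(c[:,2]<70)
for zz in ((30,60),):
    print("orange/brass",[ (np.round(x,0)) for x in q[o][np.argsort(q[o][:,0])][::max(1,o.sum()//12)]])
```

```text
[ 431.65647727 -290.00343025  241.05747822]
deck -0.9363634243978254
holder 3907 c [ 460.7 -287. ] sz [149.3  60.4] ang 8.0
punch 1658 c [ 462.9 -287.1] sz [153.8  26.6] ang 7.6
[ 539.17911665 -268.5061561    41.65866283] [ 385.94206365 -306.59862833   30.00564737]
[-0.99098168 -0.13399741] [ 458.33504377 -287.47316291   36.75958247]
blue [ 394.97312084 -295.60480148   37.60537405] 280.53333333333336 217.9
orange/brass [array([ 406., -281.,   30.]), array([ 409., -306.,   30.]), array([ 412., -305.,   31.]), array([ 414., -283.,   31.]), array([ 415., -304.,   31.]), array([ 417., -280.,   32.]), array([ 491., -271.,   31.]), array([ 494., -269.,   30.]), array([ 496., -269.,   31.]), array([ 497., -295.,   31.]), array([ 498., -270.,   31.]), array([ 500., -293.,   30.]), array([ 501., -294.,   30.]), array([ 523., -281.,   35.])]
```

View pics/w5.png

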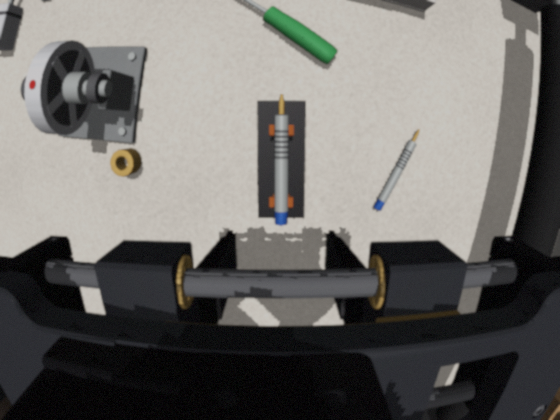

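The view is clear: the punch lies from cap (281,218) to tip (282,98), and its axis and saddles agree with the stated sizes. I'll grasp 108 mm from the tip.

Run:
```python
from h import *
a=np.radians(7.8); ax=np.array([np.cos(a),np.sin(a),0]); yv=np.array([-ax[1],ax[0],0])
q=Rt(-yv,[0,0,-1]); g=np.array([539,-276.6,0])-108*ax; print(g)
rows([(np.r_[g[:2],60],q),(np.r_[g[:2],14],q)])
```

```text
[ 431.99923323 -291.25728182    0.        ]
[1.200e+00 1.000e-01 1.811e+02] [-0.1 -0.   0.1] rows>=3.6
[1.200e+00 2.000e-01 2.271e+02] [-0.1 -0.   0.1] rows>=4.5
```

{"name": "arm_command", "arguments": {"motion": [0.05,1.2,0,50,0,0,0,0.05,1.2,0,100,0,0,0,0.05,1.2,0,145,0,0,0,0.05,1.2,0,181,0,0,0,0.05,1.2,0,200,0,0,0,0.05,1.2,0,215,0,0,0,0.05,1.2,0,227,0,0,0,0.05,1.2,0,227,0,0,0,-1,1.2,0,227,0,0,0,-1,1.2,0,227,0,0,0,-1,1.2,0,227,0,0,0,-1,1.2,0,227,0,0,0,-1,1.2,0,227,0,0,0,-1,1.2,0,227,0,0,0,-1,1.2,0,227,0,0,0,-1,1.2,0,227,0,0,0]}}

```text
t: 10.7
eef_pos: [431.3, -290.6, 14.1]
tcp_rot: [-3.142, 0.002, -1.434]
ft_force: [0.4, 9.9, 7.5]
opening: 0.162
```

Run:
```python
from h import *
s=env.state(); print(s["eef_pos"],s["tcp_rot"],s["ft_force"],s["opening"]*95)
for c in ["wrist","side"]:
    im,d=env.read_camera(c); cv2.imwrite(f"pics/{c}6.png",im[:,:,::-1])
a=cv2.imread("pics/wrist6.png")[100:300,180:380]; b=cv2.imread("pics/side6.png")[230:410,150:350]
cv2.imwrite("pics/c6.png",np.hstack([cv2.resize(a,(400,400)),cv2.resize(b,(400,400))]))
```

```text
[ 431.2512243  -290.63043819   14.13975483] [-3.14156929e+00  2.34697742e-03 -1.43395138e+00] [0.37669661 9.94844487 7.48751948] 15.350990751436973
```

View pics/c6.png

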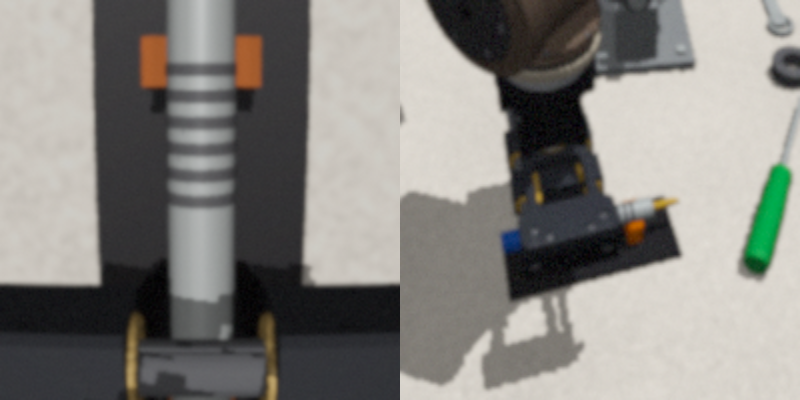

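Gripped: opening 15.4 mm on a 16 mm barrel. Lift and carry to a viewing pose over the rest.

Run:
```python
from h import *
p,r=cur()
q=R.from_euler("z",93.4,degrees=True)*r
rows([(p+[0,0,250],r),([540,190,300],q)])
```

```text
[  -0.6   -0.  -250. ] [0. 0. 0.] rows>=5.0
[-462.  -173.3 -284.8] [ -0.2  -0.  -93.4] rows>=11.4
```

{"name": "arm_command", "arguments": {"motion": [-1,0,0,-20,0,0,0,-1,0,0,-60,0,0,0,-1,0,0,-110,0,0,0,-1,0,0,-160,0,0,0,-1,0,0,-210,0,0,0,-1,0,0,-250,0,0,0,-1,0,0,-270,0,0,0,-1,-462,-173,-285,0,0,-93.4,-1,-462,-173,-285,0,0,-93.4,-1,-462,-173,-285,0,0,-93.4,-1,-462,-173,-285,0,0,-93.4,-1,-462,-173,-285,0,0,-93.4,-1,-462,-173,-285,0,0,-93.4,-1,-462,-173,-285,0,0,-93.4,-1,-462,-173,-285,0,0,-93.4,-1,-462,-173,-285,0,0,-93.4,-1,-462,-173,-285,0,0,-93.4,-1,-462,-173,-285,0,0,-93.4,-1,-462,-173,-285,0,0,-93.4,-1,-462,-173,-285,0,0,-93.4]}}

```text
t: 12.8
eef_pos: [539.4, 188.8, 298.8]
tcp_rot: [3.141, -0.001, 0.192]
ft_force: [-0.7, -0.4, -1.1]
opening: 0.163
```

Run:
```python
from h import *
s=env.state(); print(s["eef_pos"],s["tcp_rot"],s["joints"],s["opening"]*95)
im,d=env.read_camera("wrist"); cv2.imwrite("pics/w7.png",im[:,:,::-1]); np.save("w7.npy",d)
P,u,v=cloud("wrist",d); col=im[v,u].astype(int)
m=(abs(P[:,0]-530)<100)&(abs(P[:,1]-280)<110)
def rect(P,name):
    r=cv2.minAreaRect(P[:,:2].astype(np.float32)); print(name,len(P),"c",np.round(r[0],1),"sz",np.round(r[1],1),"ang",round(r[2],1)); return r
print("deck",np.median(P[(abs(P[:,0]-450)<20)&(abs(P[:,1]-280)<60)][:,2]))
mm=m&(P[:,2]>5)&(P[:,2]<11); r=rect(P[mm],"base")
a=np.radians(101.2); ex=np.array([np.cos(a),np.sin(a)]); ey=np.array([-ex[1],ex[0]])
o=m&(col[:,0]>90)&(col[:,2]<80)&(col[:,0]-col[:,1]>50)&(P[:,2]>15)&(P[:,2]<150)
q=P[o]; al=(q[:,:2]-[530,282])@ex; la=(q[:,:2]-[530,282])@ey; S=(-al+q[:,2])/2**.5; N=(al+q[:,2])/2**.5
print(len(q),"S",np.percentile(S,[0,2,50,98,100]),"N",np.percentile(N,[0,2,50,98,100]),"lat",np.percentile(la,[0,2,50,98,100]))
for lo in range(-15,16,3):
    k=(la>=lo)&(la<lo+3); 
    if k.sum(): print(lo,k.sum(),N[k].mean().round(1),N[k].max().round(1),S[k].min().round(1),S[k].max().round(1))
for n,z in dict(rest_low=25,rest_high=134.6,punch_tip=33).items():
    for r in env.spot_point("wrist",n)[:2]: 
        p=pix2w("wrist",r["location"],z=z);print(n,np.round(r["location"],1),round(r["confidence"],2),p.round(1),(p[:2]-[530,282])@ex,(p[:2]-[530,282])@ey)
```

```text
[539.39485107 188.78194319 298.8229478 ] [ 3.14129840e+00 -5.70104850e-04  1.92410818e-01] [ 2.21240789e-01  3.39168591e-01  1.57615189e+00 -3.30017343e-04
  1.22571080e+00  2.89416057e-02] 15.44285158143736
deck -1.0373622717128228
base 2819 c [541.8 256.6] sz [114.8 193.6] ang 25.9Traceback (most recent call last):
  File "<stdin>", line 13, in <module>
    return _quantile_unchecked(
        a, q, axis, out, overwrite_input, method, keepdims, weights)
    return _ureduce(a,
                    func=_quantile_ureduce_func,
    ...<5 lines>...
                    overwrite_input=overwrite_input,
                    method=method)
    r = func(a, **kwargs)
    result = _quantile(arr,
                       quantiles=q,
    ...<2 lines>...
                       out=out,
                       weights=wgt)
    slices_having_nans = np.isnan(arr[-1, ...])
                                  ~~~^^^^^^^^^
IndexError: index -1 is out of bounds for axis 0 with size 0
```

View pics/w7.png

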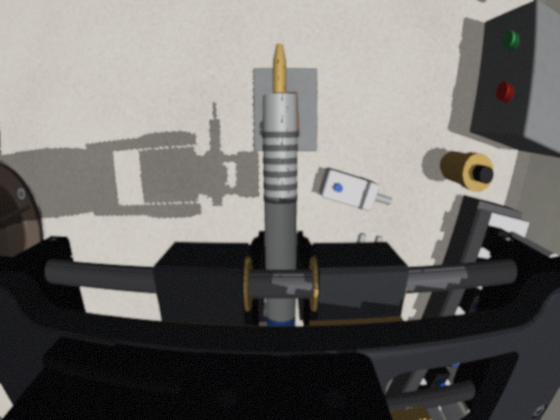

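The punch in hand hides the rest in this view. I'll reuse the unobstructed w1 picture for the trough fit.

Run:
```python
from h import *
# w1 wrist pose: rebuild calibration from tcp pose then
p=np.array([524.82852892,-26.23344924,334.76424695]); r=R.from_euler("xyz",[-3.14147366,-2.27441575e-04,-1.57461984])
k=env.calibration("wrist"); pc,rc=cur()
T=np.eye(4); T[:3,:3]=(r*rc.inv()).as_matrix()@k["cam_to_world"][:3,:3]; T[:3,3]=p+(r*rc.inv()).apply(k["cam_to_world"][:3,3]-pc)
im=cv2.imread("pics/w1.png")[:,:,::-1].astype(int); d=np.load("w1.npy")
v,u=np.nonzero(d>0);x=(u-k["cx"])/k["fx"];y=(v-k["cy"])/k["fy"];rr=np.hypot(x,y);s=np.tan(rr)/np.maximum(rr,1e-9);z=d[v,u]
P=np.c_[x*s*z,y*s*z,z]@T[:3,:3].T+T[:3,3]; col=im[v,u]
m=(abs(P[:,0]-530)<80)&(abs(P[:,1]-280)<90)
mm=m&(P[:,2]>5)&(P[:,2]<11); q=cv2.minAreaRect(P[mm][:,:2].astype(np.float32)); print(q)
c0=np.array(q[0]);a=np.radians(101.2); ex=np.array([np.cos(a),np.sin(a)]); ey=np.array([-ex[1],ex[0]])
o=m&(col[:,0]>80)&(col[:,0]-col[:,1]>40)&(P[:,2]>15)
Q=P[o]; al=(Q[:,:2]-c0)@ex; la=(Q[:,:2]-c0)@ey; S=(-al+Q[:,2])/2**.5; N=(al+Q[:,2])/2**.5
print(len(Q),"S",np.percentile(S,[0,2,50,98,100]).round(1),"N",np.percentile(N,[0,2,50,98,100]).round(1),"lat",np.percentile(la,[0,2,50,98,100]).round(1))
for lo in range(-18,18,3):
    kk=(la>=lo)&(la<lo+3)
    if kk.sum(): print(lo,kk.sum(),np.median(N[kk]).round(1),S[kk].min().round(1),S[kk].max().round(1))
cv2.imwrite("pics/w1r.png",cv2.resize(im[130:215,60:150,::-1].astype(np.uint8),None,fx=6,fy=6,interpolation=cv2.INTER_CUBIC))
```

```text
((527.712890625, 281.06439208984375), (90.43377685546875, 121.45479583740234), 11.461987495422363)
166 S [14.7 18.9 64.5 79.7 80.5] N [29.2 29.6 37.8 43.6 44.4] lat [-13.2 -12.4   0.7  11.9  12.8]
-15 6 42.1 33.3 77.7
-12 18 41.9 27.1 80.3
-9 20 39.3 25.4 79.1
-6 19 36.8 32.7 79.5
-3 16 33.2 16.4 77.8
0 19 33.8 16.1 78.2
3 22 36.2 14.7 80.5
6 22 39.1 21.4 79.5
9 20 42.5 27.3 78.8
12 4 42.2 31.1 79.5
```

View pics/w1r.png

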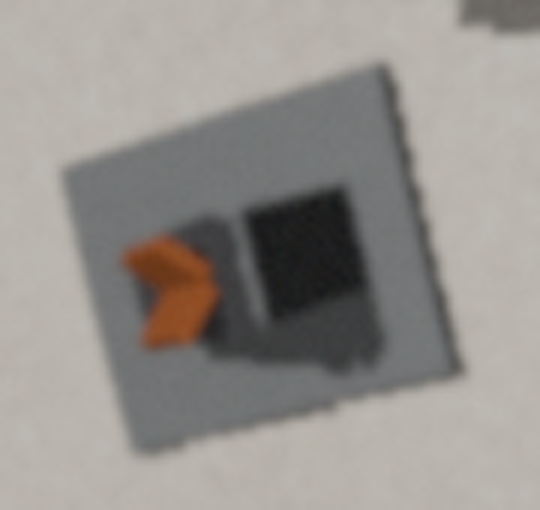

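```bash
cat >> h.py <<'E'
aR=np.radians(101.2); EX=np.array([np.cos(aR),np.sin(aR),0])
LOW=np.array([522.3,316.3,25.]); U=(-EX+np.array([0,0,1]))/2**.5; TZ=(-EX-np.array([0,0,1]))/2**.5; HIGH=LOW+155*U
RPL=R.from_matrix(np.c_[np.cross(U,TZ),U,TZ])
def place(s,up,out): return LOW+(s+up)*U-TZ*out+18*TZ
E
python3 - <<'E'
from h import *
print(LOW,HIGH,RPL.as_euler("xyz"))
rows([(place(108.7,4,120),RPL),(place(108.7,4,1.5),RPL)])
print(place(108.7,4,120),place(108.7,4,1.5))
E
```

```text
[522.3 316.3  25. ] [543.58838617 208.78579343 134.60155108] [2.35619449e+00 2.22044605e-16 1.95476876e-01]
[   7.4 -121.2  122.2] [-45.    0.   -0.2] rows>=5.2
[  7.6 -37.5 206. ] [-45.    0.   -0.2] rows>=5.2
[523.76958537 308.87805155 176.81582592] [540.04489995 226.68170652  93.02367235]
```

{"name": "arm_command", "arguments": {"motion": [-1,2,-40,20,-8,0,0,-1,3,-70,40,-16,0,0,-1,5,-95,70,-24,0,0,-1,6,-110,90,-32,0,0,-1,7,-118,110,-40,0,0,-1,7.5,-121,122,-45,0,-0.2,-1,7.5,-121,122,-45,0,-0.2,-1,7.5,-121,122,-45,0,-0.2,-1,7.5,-121,122,-45,0,-0.2,-1,7.5,-121,122,-45,0,-0.2]}}

```text
t: 13.85
eef_pos: [524.3, 308.5, 178.8]
tcp_rot: [2.359, -0.003, 0.197]
ft_force: [-0.2, -0.6, -1.7]
opening: 0.157
```

Run:
```python
from h import *
s=env.state(); print(s["eef_pos"],s["tcp_rot"],s["joints"],s["opening"]*95)
for c in ["wrist","side","top"]:
    im,d=env.read_camera(c); cv2.imwrite(f"pics/{c}8.png",im[:,:,::-1])
a=cv2.imread("pics/side8.png")[60:210,180:330]; b=cv2.imread("pics/top8.png")[160:290,60:190]
cv2.imwrite("pics/c8.png",np.hstack([cv2.resize(a,(400,400)),cv2.resize(b,(400,400))]))
rows([(place(108.7,4,1.5),RPL)])
```

```text
[524.26278132 308.45268035 178.83370376] [ 2.35867381 -0.00269648  0.19744987] [ 0.70083824  0.70541894  1.47900799 -0.67409     1.43904288  0.76578466] 14.89837861152806
[ -0.5  -0.8 119.3] [-0.1 -0.2  0.1] rows>=2.4
```

View pics/c8.png

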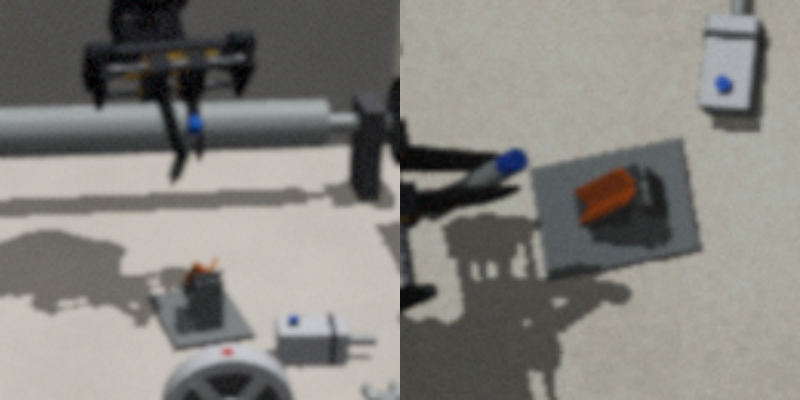

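View pics/wrist8.png

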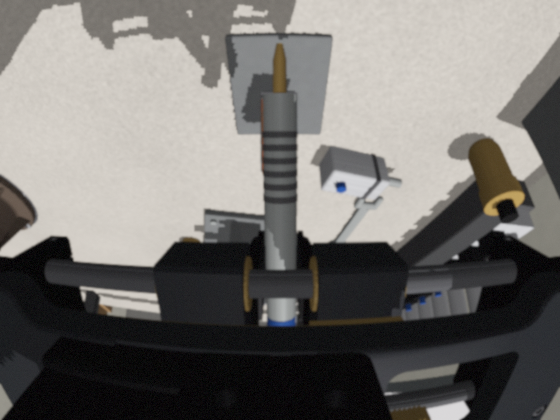

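The wrist view shows the punch (column 280) in line with the middle of the rest base. Advance to 20 mm short, then check.

{"name": "arm_command", "arguments": {"motion": [-1,-0.3,0,35,0,0,0,-1,-0.5,-0.5,70,0,-0.2,0,-1,-0.5,-0.8,92,0,-0.2,0,-1,-0.5,-0.8,100,0,-0.2,0,-1,-0.5,-0.8,100,0,-0.2,0]}}

```text
t: 14.5
eef_pos: [537.1, 239.9, 105.7]
tcp_rot: [2.356, 0.003, 0.196]
ft_force: [0.4, 0.3, -1.9]
opening: 0.16
```

Run:
```python
from h import *
s=env.state(); print(s["eef_pos"],s["tcp_rot"],s["ft_force"],s["opening"]*95)
for c in ["wrist","side","top"]:
    im,d=env.read_camera(c); cv2.imwrite(f"pics/{c}9.png",im[:,:,::-1])
a=cv2.imread("pics/side9.png")[90:210,190:310]; b=cv2.imread("pics/top9.png")[160:290,60:190]
cv2.imwrite("pics/c9.png",np.hstack([cv2.resize(a,(400,400)),cv2.resize(b,(400,400))]))
rows([(place(108.7,4,1.5),RPL)])
```

```text
[537.14160412 239.90566632 105.72729046] [2.35602037 0.00291258 0.19594021] [ 0.4042651   0.27588031 -1.90635241] 15.170851461081567
[-0.2  0.9 20.3] [-0.  -0.1  0.1] rows>=0.4
```

View pics/c9.png

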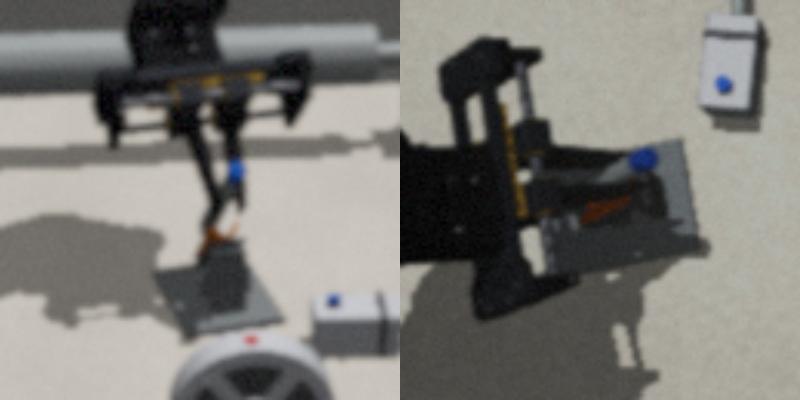

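View pics/wrist9.png

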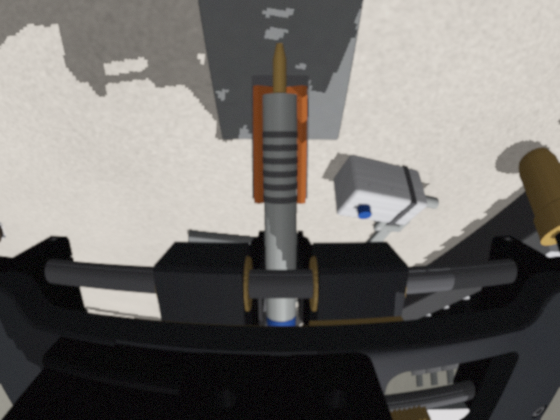

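The punch sits centred over the orange trough (columns 253 to 308, punch 280) with its barrel end just above the toe. I'll go in the last 20 mm gently.

{"name": "arm_command", "arguments": {"motion": [-1,-0.2,0.9,8,0,0,0,-1,-0.2,0.9,15,0,0,0,-1,-0.2,0.9,20,0,0,0,-1,-0.2,0.9,20,0,0,0]}}

```text
t: 15.05
eef_pos: [539.6, 225.6, 92.2]
tcp_rot: [2.356, 0.003, 0.197]
ft_force: [-3.1, 2.2, 2.1]
opening: 0.157
```

Run:
```python
from h import *
s=env.state(); print(s["eef_pos"],s["ft_force"],s["moment"],s["opening"]*95)
im,d=env.read_camera("wrist"); cv2.imwrite(f"pics/w10.png",im[:,:,::-1])
rows([(place(108.7,4,1.5),RPL)])
```

```text
[539.61191253 225.63012684  92.19975733] [-3.07684275  2.19145238  2.14459496] [ 0.36585816  0.19244724 -0.17998574] 14.89516375578904
[ 0.6 -0.1 -1.1] [0.  0.1 0.2] rows>=0.0
```

View pics/w10.png

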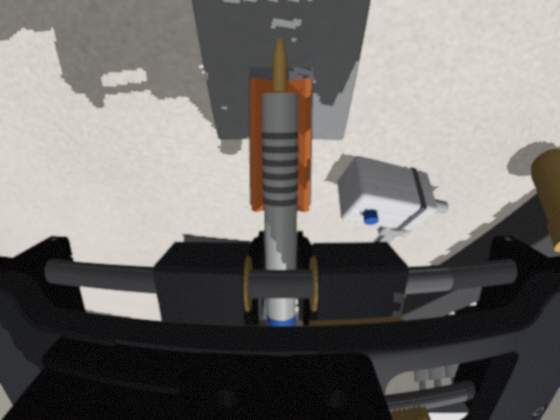

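{"name": "arm_command", "arguments": {"motion": [-1,0.3,0,0.5,0,0,0,-0.5,0.3,0,0.5,0,0,0,-0.3,0.3,0,0.5,0,0,0,-0.2,0.3,0,0.5,0,0,0,-0.1,0.3,0,0.5,0,0,0,-0.1,0.3,0,0.5,0,0,0,-0.1,0.3,0,0.5,0,0,0]}}

```text
t: 15.8
eef_pos: [540.0, 225.6, 91.9]
tcp_rot: [2.356, 0.003, 0.197]
ft_force: [-0.1, 0.7, -0.2]
opening: 0.448
```

Run:
```python
from h import *
s=env.state(); print(s["eef_pos"],s["ft_force"],s["moment"],s["opening"]*95)
im,d=env.read_camera("wrist"); cv2.imwrite(f"pics/w11.png",im[:,:,::-1])
```

```text
[540.02588258 225.63005128  91.86684861] [-0.13555609  0.67234592 -0.15797913] [ 0.38084935 -0.02346139  0.02813834] 42.54739612558961
```

View pics/w11.png

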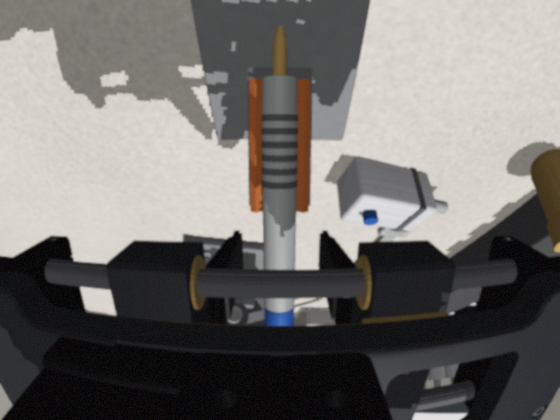

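The punch slid home against the toe (barrel end at row 77). Retreat, then swing to a tool-down viewing pose.

Run:
```python
from h import *
p,r=cur(); x=RPL.as_matrix()[:,0]
RD=Rt(x,[0,0,-1])
rows([(p-130*TZ,r),(p-150*TZ+[0,0,100],r),([545,160,330],RD)])
```

```text
[-1.0e-01  0.0e+00 -1.3e+02] [0. 0. 0.] rows>=2.6
[  -0.3   70.7 -220.7] [0. 0. 0.] rows>=4.6
[  -8.6  214.6 -122.1] [45.   0.1  0.2] rows>=5.2
```

{"name": "arm_command", "arguments": {"motion": [-0.1,0,0,-30,0,0,0,-0.1,0,0,-75,0,0,0,-0.1,0,0,-120,0,0,0,-0.1,0,30,-170,0,0,0,-0.1,0,70,-210,0,0,0,-0.1,0,90,-220,8,0,0,-0.1,-8.6,214,-122,45,0,0,-0.1,-8.6,214,-122,45,0,0,-0.1,-8.6,214,-122,45,0,0,-0.1,-8.6,214,-122,45,0,0,-0.1,-8.6,214,-122,45,0,0,-0.1,-8.6,214,-122,45,0,0,-0.1,-8.6,214,-122,45,0,0]}}

```text
t: 17.15
eef_pos: [544.8, 160.2, 329.4]
tcp_rot: [3.14, 0.003, 0.197]
ft_force: [-0.2, 0.3, -0.6]
opening: 0.451
```

```bash
cat >> h.py <<'E'
def punchfit(c,name):
    im,d=env.read_camera(c); cv2.imwrite(f"pics/{name}.png",im[:,:,::-1]); k=env.calibration(c)
    P,u,v=cloud(c,d); o=im[v,u].astype(int)
    al=(P-LOW)@EX; la=(P-LOW)@np.cross([0,0,1],EX); s=(P-LOW)@U; n=-(P-LOW)@TZ
    m=(abs(la)<14)&(s>-30)&(s<175)&(n>-4)&(n<20)
    bl=m&(o[:,2]-o[:,0]>60)
    if bl.sum(): print(c,"blue",bl.sum(),"s",np.percentile(s[bl],[2,50,98]).round(1),"la",np.percentile(la[bl],[2,50,98]).round(1),"n",np.percentile(n[bl],[2,50,98]).round(1),P[bl].mean(0).round(1),"px",u[bl].mean(),v[bl].mean())
    g=m&(s>92)&(s<132)&(abs(o[:,2]-o[:,0])<40)
    if g.sum(): print("barrel",g.sum(),"la",np.percentile(la[g],[2,50,98]).round(1),"n",np.percentile(n[g],[2,50,90,98]).round(1), "slope la/s",np.polyfit(s[g],la[g],1)[0].round(3))
E
python3 - <<'E'
from h import *
print(cur()[0],env.state()["joints"])
for c in ["wrist","top","side"]: punchfit(c,c+"12")
for c in ["wrist","top","side"]:
  for n,z in dict(punch_cap=134.6,punch_tip=25).items():
    for r in env.spot_point(c,n)[:3]: print(c,n,np.round(r["location"],1),round(r["confidence"],2),pix2w(c,r["location"],z=z).round(1))
print(HIGH)
E
```

```text
[544.82268324 160.22206764 329.39228336] [ 0.17059417  0.31399362  1.5330196  -0.00189904  1.29748794 -0.02576857]
wrist blue 161 s [137.6 149.5 151.8] la [-5.2  0.4  4.9] n [-1.8  8.1 10.2] [541.7 218.8 133.6] px 287.48447204968943 135.8944099378882
barrel 303 la [-8.   0.1  7.2] n [ 4.   8.8 10.1 10.6] slope la/s -0.024
side blue 13 s [146.9 150.2 157.1] la [-2.3  1.9  4.8] n [-3.8  0.5  5.1] [541.4 211.1 132.6] px 260.9230769230769 148.69230769230768
barrel 19 la [3.4 6.1 7.2] n [-3.9 -1.1  3.7  4.5] slope la/s -0.013
wrist punch_cap [284.2 138.9] 0.61 [538.6 215.5 134.6]
top punch_cap [426.6 271.5] 0.81 [ 407.1 -382.9  134.6]
side punch_cap [296.6 194. ] 0.47 [593.9 -26.2 134.6]
side punch_cap [219.6 418.1] 0.46 [ 420.4 -489.4  134.6]
side punch_cap [262.7 149.1] 0.42 [545.4 203.9 134.6]
[543.58838617 208.78579343 134.60155108]
```

View pics/wrist12.png

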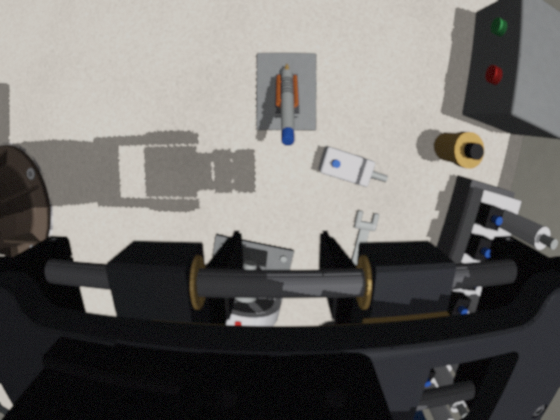

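The punch lies home, with its lateral offset under 1 mm and cap end near the predicted rest_high. Now to the pre-grasp on its axis, from the cap end.

```bash
cat >> h.py <<'E'
RCAP=Rt(RPL.as_matrix()[:,0],-U)
RD=Rt(RPL.as_matrix()[:,0],[0,0,-1])
def capp(s,n=2): return LOW+s*U-n*TZ
E
python3 - <<'E'
from h import *
rows([(capp(215),RCAP),(capp(180),RCAP)]); print(capp(215),capp(99),RCAP.as_euler("xyz"))
rows([(capp(s),RCAP) for s in (140,99)],base=(capp(180),RCAP))
E
```

```text
[  8.6  -6.4 150.9] [45.   0.2  0.1] rows>=5.2
[  8.7 -31.2 175.7] [45.   0.2  0.1] rows>=5.2
[551.55436293 168.55467097 178.44217152] [535.62240941 249.01691589  96.4177849 ] [-2.35619449e+00  2.22044605e-16  1.95476876e-01]
[ 0.  0. 40.] [0. 0. 0.] rows>=0.8
[ 0.  0. 81.] [0. 0. 0.] rows>=1.6
```

{"name": "arm_command", "arguments": {"motion": [-0.1,0,0,0,8,0,0,-0.1,2,-1,10,16,0,0,-0.1,4,-2,40,24,0,0,-0.1,6,-4,80,32,0,0,-0.1,8,-6,120,40,0,0,-0.1,8.6,-6.4,151,45,0.2,0.1,-0.1,8.7,-31,176,45,0.2,0.1,-0.1,8.7,-31,176,45,0.2,0.1,-0.1,8.7,-31,176,45,0.2,0.1]}}

```text
t: 18.5
eef_pos: [547.0, 192.5, 153.6]
tcp_rot: [-2.356, 0.0, 0.195]
ft_force: [-0.1, -1.0, 0.9]
opening: 0.454
```

Run:
```python
from h import *
print(env.state())
punchfit("wrist","wrist13"); punchfit("side","side13")
rows([(capp(99),RCAP)])
```

```text
{'t': 18.5, 'joints': array([-0.10621901,  0.60797563,  1.79299656,  0.81789517,  1.18083395,
       -0.79968153]), 'qvel': array([-8.04721223e-03, -3.28027304e-02, -1.91602417e-02, -5.24767820e-05,
        4.65345054e-03,  5.86510621e-04]), 'tau': array([ 3.80154205e-01, -5.78958714e+01, -1.64309746e+01,  1.42239142e+00,
        1.44310188e+00, -3.92097887e-02]), 'eef_pos': array([547.0235442 , 192.4786431 , 153.63853908]), 'tcp_rot': array([-2.35646528e+00,  4.27171329e-04,  1.95347150e-01]), 'ft_force': array([-0.05121897, -1.00588482,  0.9449237 ]), 'moment': array([-0.34284448, -0.19439657, -0.02336242]), 'opening': 0.4542855944994002}
wrist blue 463 s [142.7 152.2 153.7] la [-7.1 -0.8  6.1] n [-3.5  4.1  9.8] [543.2 214.1 134.8] px 278.75809935205183 229.377969762419
barrel 244 la [-7.8 -0.7  6.6] n [ 4.9  9.1 10.  10.2] slope la/s -0.006
side blue 12 s [148.5 152.5 154.4] la [-1.1  3.6  6.6] n [-3.6 -0.5  3.3] [540.2 210.1 132.2] px 260.5 149.0
barrel 15 la [3.9 6.2 7.4] n [-3.2 -1.5  3.4  4.2] slope la/s -0.011
[-0.8  0.1 82.4] [ 0.1 -0.1  0.1] rows>=1.6
```

View pics/wrist13.png

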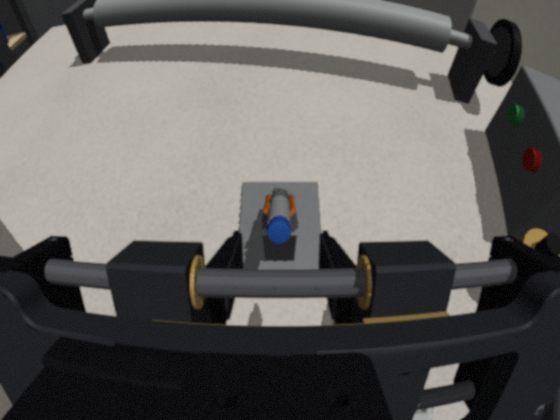

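View pics/side13.png

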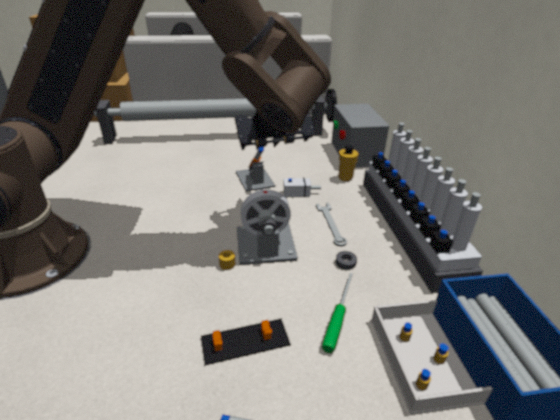

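The cap (279,230) is centred between the fingers and on axis. Advance 82 mm and close.

{"name": "arm_command", "arguments": {"motion": [-0.1,-0.3,0,25,0,0,0,-0.1,-0.3,0,50,0,0,0,-0.1,-0.3,0,70,0,0,0,-0.1,-0.3,0,82,0,0,0,-0.1,-0.3,0,82,0,0,0,-0.1,-0.3,0,82,0,0,0]}}

```text
t: 19.2
eef_pos: [536.0, 248.8, 96.4]
tcp_rot: [-2.357, -0.001, 0.194]
ft_force: [0.2, 0.1, -0.2]
opening: 0.45
```

Run:
```python
from h import *
print(env.state()["ft_force"],env.state()["eef_pos"])
im,d=env.read_camera("wrist"); cv2.imwrite("pics/w14.png",im[:,:,::-1])
rows([(capp(99),RCAP)])
```

```text
[ 0.24839237  0.10782761 -0.18690157] [535.97878288 248.84361236  96.37254524]
[-0.4 -0.3  0.3] [ 0.  -0.1  0. ] rows>=0.0
```

View pics/w14.png

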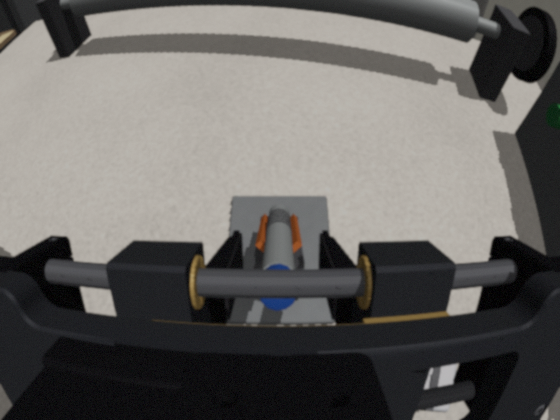

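Positioned; no contact. Close.

{"name": "arm_command", "arguments": {"motion": [-0.5,0,0,0,0,0,0,-1,0,0,0,0,0,0,-1,0,0,0,0,0,0,-1,0,0,0,0,0,0,-1,0,0,0,0,0,0,-1,0,0,0,0,0,0,-1,0,0,0,0,0,0]}}

```text
t: 19.95
eef_pos: [535.1, 249.0, 95.7]
tcp_rot: [-2.356, 0.001, 0.195]
ft_force: [-3.6, -3.8, 5.8]
opening: 0.165
```

Run:
```python
from h import *
s=env.state();print(s["ft_force"],s["eef_pos"],s["tcp_rot"],s["opening"]*95)
np.save("capgrip.npy",np.r_[s["eef_pos"],s["tcp_rot"]])
p,r=cur()
# lift perpendicular to the trough (-TZ) and slightly up slope
w1=p-60*TZ+5*U; w2=p+np.array([0,-40,220])
rows([(p-20*TZ+3*U,r),(p-70*TZ+8*U,r),(w2,r),([540,60,370],RD)])
```

```text
[-3.56433602 -3.8146947   5.76370604] [535.06007327 248.99586518  95.70372792] [-2.35598536e+00  5.41681153e-04  1.94928145e-01] 15.648794319185775
[ -0. -20.  -3.] [0. 0. 0.] rows>=0.4
[ -0.1 -70.   -8. ] [0. 0. 0.] rows>=1.4
[  -7.9 -127.9 -183.3] [0. 0. 0.] rows>=4.5
[ -31.9  -62.2 -325.7] [-45.   0.  -0.] rows>=6.7
```

{"name": "arm_command", "arguments": {"motion": [-1,0,-8,-2,0,0,0,-1,0,-25,-4,0,0,0,-1,0,-60,-8,0,0,0,-1,-2,-90,-45,0,0,0,-1,-5,-115,-90,0,0,0,-1,-8,-128,-140,0,0,0,-1,-8,-128,-183,0,0,0,-1,-12,-115,-215,-8,0,0,-1,-16,-100,-245,-16,0,0,-1,-20,-85,-270,-24,0,0,-1,-24,-75,-290,-32,0,0,-1,-28,-66,-310,-40,0,0,-1,-32,-62,-326,-45,0,0,-1,-32,-62,-326,-45,0,0,-1,-32,-62,-326,-45,0,0]}}

```text
t: 21.45
eef_pos: [539.9, 60.8, 369.7]
tcp_rot: [-3.139, -0.0, 0.195]
ft_force: [-0.1, -0.8, -2.1]
opening: 0.165
```

Run:
```python
from h import *
s=env.state();print(s["ft_force"],s["eef_pos"],s["tcp_rot"],s["joints"],s["opening"]*95)
for c in ["wrist","side","top"]:
    im,d=env.read_camera(c); cv2.imwrite(f"pics/{c}15.png",im[:,:,::-1])
```

```text
[-0.08456495 -0.76745587 -2.10725213] [539.8832103   60.76670956 369.66139971] [-3.13873209e+00 -6.04929537e-05  1.94719157e-01] [-0.01093144  0.24976721  1.52070279  0.00286935  1.37164838 -0.20621908] 15.699974196363879
```

View pics/wrist15.png

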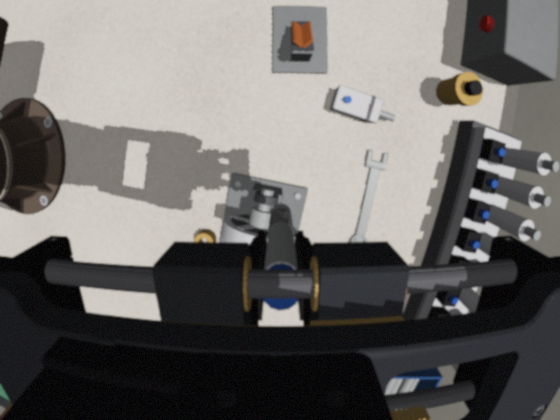

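View pics/side15.png

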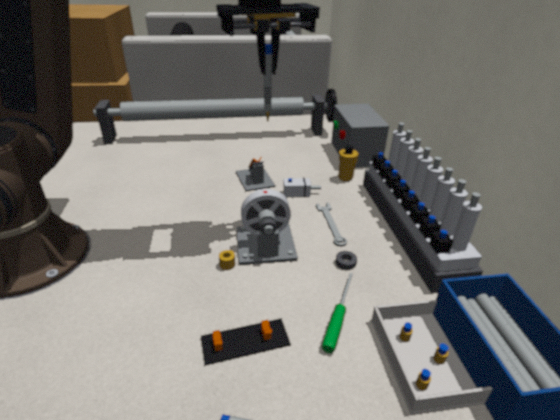

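The punch is held upright. Go over the spot with about 25 mm of clearance, then measure tip against spot.

Run:
```python
from h import *
g=np.load("capgrip.npy"); p=g[:3]-LOW; print("s",p@U,"n",-p@TZ,"la",p@np.cross([0,0,1],EX))
rows([([525.2,-24.9,300],RD),([525.2,-24.9,272],RD)])
```

```text
s 98.43245334833789 n 1.557717584940022 la 0.5557153026965977
[-30.8  80.6  69. ] [-0.1  0.1 -0.1] rows>=2.2
[-30.8  80.6  97. ] [-0.1  0.1 -0.1] rows>=2.6
```

{"name": "arm_command", "arguments": {"motion": [-1,-10,27,20,-0.1,0.1,0,-1,-21,54,40,-0.1,0.1,0,-1,-31,80.6,69,-0.1,0.1,0,-1,-31,80.6,85,-0.1,0.1,0,-1,-31,80.6,97,-0.1,0.1,0,-1,-31,80.6,97,-0.1,0.1,0,-1,-31,80.6,97,-0.1,0.1,0]}}

```text
t: 22.3
eef_pos: [525.6, -24.9, 273.3]
tcp_rot: [3.14, -0.002, 0.195]
ft_force: [-0.5, -0.1, -1.7]
opening: 0.17
```

Run:
```python
from h import *
s=env.state();print(s["ft_force"],s["eef_pos"],s["tcp_rot"],s["opening"]*95)
for c in ["wrist","side","top"]:
    red(c,c+"16")
    for n in ("punch_tip","pulley_mark"):
        for r in env.spot_point(c,n)[:2]: print(c,n,np.round(r["location"],1),round(r["confidence"],2))
a=cv2.imread("pics/side16.png")[140:220,220:310]; b=cv2.imread("pics/wrist16.png")[180:280,230:330]
cv2.imwrite("pics/c16.png",np.hstack([cv2.resize(a,(400,400),interpolation=cv2.INTER_CUBIC),cv2.resize(b,(400,400),interpolation=cv2.INTER_CUBIC)]))
```

```text
[-0.53777843 -0.10375308 -1.74956251] [525.61157255 -24.90063788 273.26300275] [ 3.14002845e+00 -2.04973812e-03  1.94592014e-01] 16.106485797368606
wrist red [525.4 -24.9 144.7] 57 px 278.56140350877195 199.26315789473685 ang -0.914048149477385
wrist pulley_mark [276.9 200.7] 0.94
side red [525.2 -26.2 144.5] 1 px 265.0 192.0 ang -1.2057023302827832
side punch_tip [263.1 113.7] 0.74
side punch_tip [264.1 181.5] 0.4
side pulley_mark [263.8 192.9] 0.85
top no red
top pulley_mark [146.2 212.6] 0.41
top pulley_mark [171.7 184.4] 0.36
```

View pics/c16.png

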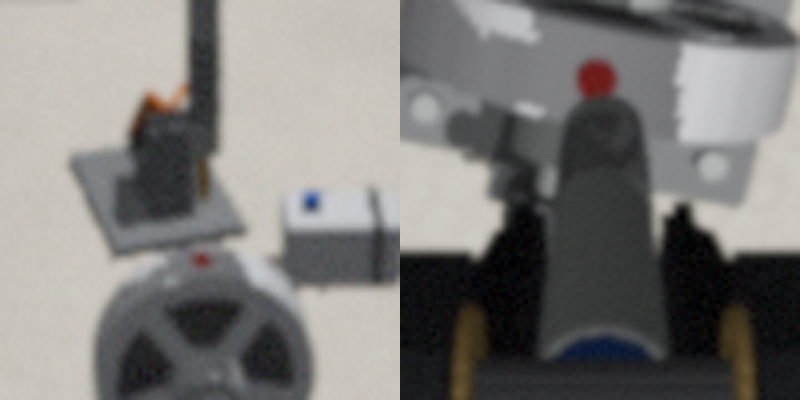

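View pics/side16.png

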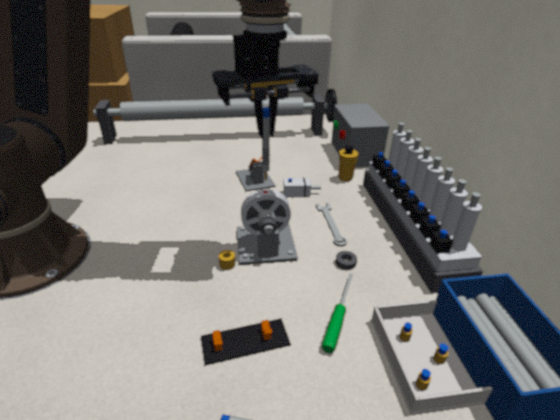

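Run:
```python
from h import *
from scipy.optimize import least_squares
s=env.state(); pos=np.array(s["eef_pos"]); r=R.from_euler("xyz",s["tcp_rot"])
im,d=env.read_camera("wrist"); P,u,v=cloud("wrist",d)
Q=r.inv().apply(P-pos)  # tool frame
m=(abs(Q[:,0])<13)&(abs(Q[:,1])<14)&(Q[:,2]>4)&(Q[:,2]<95); q=Q[m]
print(m.sum(), q.min(0),q.max(0))
for z0 in range(0,100,10):
    k=(q[:,2]>z0)&(q[:,2]<z0+10)
    if k.sum()>5: print(z0,k.sum(),np.percentile(q[k],[3,50,97],axis=0)[:,:2].round(1).tolist())
k=(q[:,2]>5)&(q[:,2]<70)
def f(t,fr=False):
    cx,cy,ax,ay=t; return np.hypot(q[k][:,0]-cx-ax*(q[k][:,2]),q[k][:,1]-cy-ay*q[k][:,2])-8
o=least_squares(f,[0,0,0,0],loss="soft_l1"); t=o.x; print(t, "tilt deg",np.degrees(t[2:]),"tip xy tool",t[:2]+99*t[2:], np.std(o.fun))
tip=pos+r.apply([t[0]+99*t[2],t[1]+99*t[3],99]); print("tip world",tip)
k=env.calibration("side")
for y in (-28,-25,-22):
    # z for given y from side pixel
    T=k["cam_to_world"]; dd=T[:3,:3]@np.array([(265.7-k["cx"])/k["fx"],(179.6-k["cy"])/k["fy"],1]); l=(y-T[1,3])/dd[1]; print(y,T[:3,3]+l*dd)
    dd=T[:3,:3]@np.array([(265.5-k["cx"])/k["fx"],(191.6-k["cy"])/k["fy"],1]); l=(y-T[1,3])/dd[1]; print(" spot",y,T[:3,3]+l*dd)
```

```text
697 [-7.22753379 -9.74210086  4.06166103] [ 9.07441433 -1.65520232 77.14386872]
0 89 [[-6.3, -8.9], [0.8, -7.9], [8.2, -3.3]]
10 125 [[-5.9, -9.1], [1.4, -8.2], [8.1, -4.0]]
20 128 [[-6.6, -9.2], [0.8, -7.9], [8.8, -2.9]]
30 100 [[-6.4, -9.3], [0.8, -8.3], [8.5, -4.2]]
40 78 [[-6.1, -9.4], [1.1, -8.2], [8.3, -3.5]]
50 83 [[-6.4, -9.4], [0.7, -8.2], [8.5, -3.8]]
60 51 [[-6.0, -9.2], [1.5, -8.3], [7.8, -4.6]]
70 43 [[-6.0, -9.2], [0.7, -8.2], [8.2, -4.2]]
[ 1.01485460e+00 -9.57828961e-01 -8.65485587e-05 -4.85932915e-03] tilt deg [-0.00495887 -0.27841905] tip xy tool [ 1.0062863  -1.43890255] 0.19276616756634363
tip world [526.20967241 -23.69497515 174.1038579 ]
-28 [526.47246973 -28.         175.72629081]
 spot -28 [526.01696385 -28.         146.5256287 ]
-25 [526.81847518 -25.         173.99576684]
 spot -25 [526.36102568 -25.         144.67050697]
-22 [527.16448063 -22.         172.26524288]
 spot -22 [526.7050875  -22.         142.81538523]
```

The tip comes out at (526.2,-23.7,174), about 29 mm above the spot at (525.3,-24.9,144.8), and both cameras agree. I'll correct the 1.5 mm offset and come down to about 5 mm above.

{"name": "arm_command", "arguments": {"motion": [-1,-1.1,1,0,0,0,0,-1,-1.1,1,8,0,0,0,-1,-1.1,1,16,0,0,0,-1,-1.1,1,22,0,0,0,-1,-1.1,1,24,0,0,0,-1,-1.1,1,24,0,0,0,-1,-1.1,1,24,0,0,0]}}

```text
t: 23.5
eef_pos: [524.5, -26.5, 249.0]
tcp_rot: [3.14, -0.002, 0.194]
ft_force: [-0.4, -0.6, -2.4]
opening: 0.163
```

```bash
cat >> h.py <<'E'
from scipy.optimize import least_squares
def tipfit(name,L=99):
    s=env.state(); pos=np.array(s["eef_pos"]); r=R.from_euler("xyz",s["tcp_rot"])
    print(s["t"],pos.round(1),np.round(s["tcp_rot"],3),"F",np.round(s["ft_force"],1),"op",s["opening"]*95)
    im,d=env.read_camera("wrist"); cv2.imwrite(f"pics/{name}.png",im[:,:,::-1]); P,u,v=cloud("wrist",d)
    Q=r.inv().apply(P-pos); m=(abs(Q[:,0])<13)&(abs(Q[:,1])<14)&(Q[:,2]>5)&(Q[:,2]<70); q=Q[m]
    f=lambda t:np.hypot(q[:,0]-t[0]-t[2]*q[:,2],q[:,1]-t[1]-t[3]*q[:,2])-8
    t=least_squares(f,[0,0,0,0],loss="soft_l1").x
    ax=r.apply([t[2],t[3],1]); print("tilt deg",np.degrees(np.arccos(-ax[2])),"tip",(pos+r.apply([t[0]+L*t[2],t[1]+L*t[3],L])).round(1))
    o=im[v,u].astype(int); m=(o[:,0]-o[:,1:].max(1)>50)&(abs(P[:,0]-526)<80)&(abs(P[:,1]+25)<25)&(P[:,2]>90)&(P[:,2]<170)
    if m.sum(): print("red",P[m].mean(0).round(1),m.sum(),np.ptp(P[m],axis=0).round(1))
    b=(Q[:,2]<-5)&(abs(Q[:,0])<9)&(abs(Q[:,1])<14)&(o[:,2]-o[:,0]>40)
    if b.sum(): print("blue tool z",np.percentile(Q[b][:,2],[5,95]).round(1))
E
python3 - <<'E'
from h import *
tipfit("w17")
im,d=env.read_camera("side"); cv2.imwrite("pics/side17.png",im[:,:,::-1])
a=im[140:220,220:310,::-1]; b=cv2.imread("pics/w17.png")[180:280,230:330]
cv2.imwrite("pics/c17.png",np.hstack([cv2.resize(a,(450,400),interpolation=cv2.INTER_CUBIC),cv2.resize(b,(350,400),interpolation=cv2.INTER_CUBIC)]))
E
```

```text
23.5 [524.5 -26.5 249. ] [ 3.14e+00 -2.00e-03  1.94e-01] F [-0.4 -0.6 -2.4] op 15.476825916509469
tilt deg nan tip [525.6 -25.1 150. ]
red [524.7 -22.9 144.5] 26 [7. 4. 2.]
blue tool z [-53.8 -41.2]h.py:63: RuntimeWarning: invalid value encountered in arccos
  ax=r.apply([t[2],t[3],1]); print("tilt deg",np.degrees(np.arccos(-ax[2])),"tip",(pos+r.apply([t[0]+L*t[2],t[1]+L*t[3],L])).round(1))
```

View pics/c17.png

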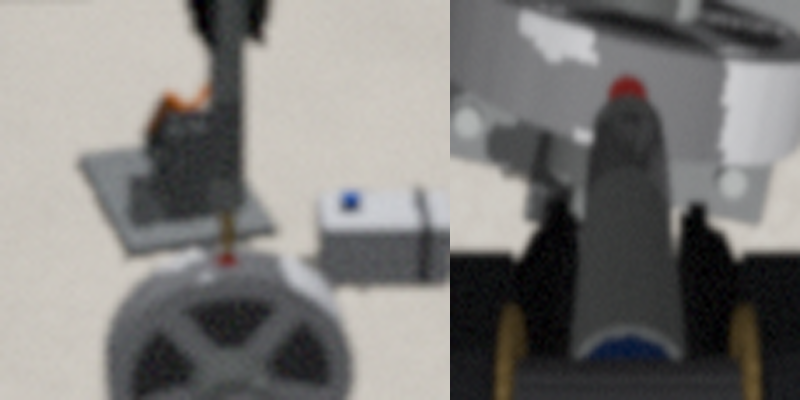

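The tip stands directly over the red spot: side crop (228,250), against the spot at (228,262). Press in small steps.

{"name": "arm_command", "arguments": {"motion": [-1,0,0,2,0,0,0,-1,0,0,4,0,0,0,-1,0,0,5,0,0,0,-1,0,0,6,0,0,0,-1,0,0,7,0,0,0,-1,0,0,7,0,0,0]}}

```text
t: 24.2
eef_pos: [524.8, -26.6, 242.5]
tcp_rot: [3.139, -0.003, 0.194]
ft_force: [-0.8, 0.6, 6.8]
opening: 0.16
```

Run:
```python
from h import *
tipfit("w18")
```

```text
24.2 [524.8 -26.6 242.5] [ 3.139e+00 -3.000e-03  1.940e-01] F [-0.8  0.6  6.8] op 15.246170596933224
tilt deg nan tip [525.8 -25.1 143.5]
red [524.3 -21.7 144.9] 10 [4.1 2.3 1.3]
blue tool z [-53.6 -40.8]h.py:63: RuntimeWarning: invalid value encountered in arccos
  ax=r.apply([t[2],t[3],1]); print("tilt deg",np.degrees(np.arccos(-ax[2])),"tip",(pos+r.apply([t[0]+L*t[2],t[1]+L*t[3],L])).round(1))
```

In contact at about 9 N, with no slip in the grip. Continue.

{"name": "arm_command", "arguments": {"motion": [-1,0,0,1,0,0,0,-1,0,0,2,0,0,0,-1,0,0,2.5,0,0,0,-1,0,0,2.5,0,0,0]}}

```text
t: 24.65
eef_pos: [524.9, -26.6, 240.4]
tcp_rot: [3.139, -0.004, 0.194]
ft_force: [-0.9, 0.7, 10.9]
opening: 0.163
```

{"name": "arm_command", "arguments": {"motion": [-1,0,0,0.7,0,0,0,-1,0,0,1.3,0,0,0,-1,0,0,1.3,0,0,0]}}

```text
t: 24.95
eef_pos: [525.0, -26.6, 239.3]
tcp_rot: [3.139, -0.004, 0.194]
ft_force: [-1.0, 1.0, 11.7]
opening: 0.165
```

{"name": "arm_command", "arguments": {"motion": [-1,0,0,0.5,0,0,0,-1,0,0,1,0,0,0,-1,0,0,1,0,0,0]}}

```text
t: 25.25
eef_pos: [525.1, -26.6, 238.5]
tcp_rot: [3.139, -0.004, 0.194]
ft_force: [-1.2, 0.6, 14.4]
opening: 0.162
```

```bash
python3 - <<'E' 2>/dev/null
from h import *
tipfit("w19")
im,d=env.read_camera("side"); a=im[140:220,220:310,::-1]; cv2.imwrite("pics/s19.png",cv2.resize(a,(630,560),interpolation=cv2.INTER_CUBIC))
E
```

```text
25.25 [525.1 -26.6 238.5] [ 3.139 -0.004  0.194] F [-1.2  0.6 14.4] op 15.408944756562118
tilt deg nan tip [526.  -25.1 139.5]
blue tool z [-53.7 -41.2]
```

View pics/s19.png

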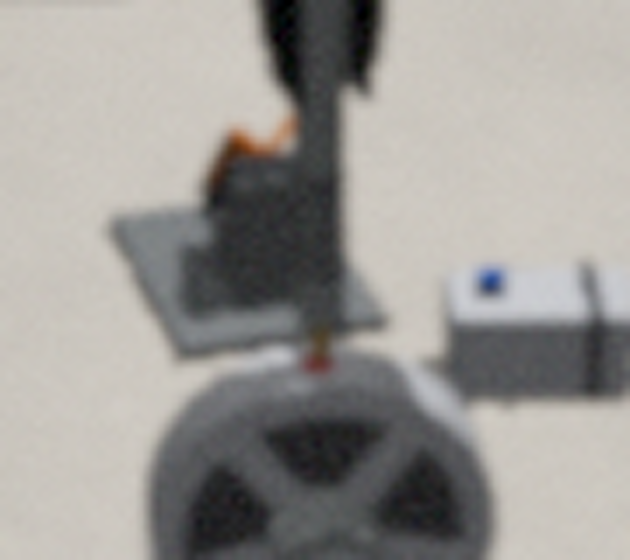

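Still on the spot with no slip, at about 16 N, so close to the snap. A little further.

{"name": "arm_command", "arguments": {"motion": [-1,0,0,0.5,0,0,0,-1,0,0,0.9,0,0,0,-1,0,0,0.9,0,0,0]}}

```text
t: 25.65
eef_pos: [524.8, -26.6, 236.9]
tcp_rot: [3.139, -0.003, 0.194]
ft_force: [-1.9, -0.3, 8.0]
opening: 0.167
```

It snapped: the force fell from 14.4 to 8.0 N. Lift straight up slowly.

{"name": "arm_command", "arguments": {"motion": [-1,0,0,0,0,0,0,-1,0,0,-3,0,0,0,-1,0,0,-8,0,0,0,-1,0,0,-14,0,0,0,-1,0,0,-25,0,0,0,-1,0,0,-50,0,0,0,-1,0,0,-90,0,0,0,-1,0,0,-130,0,0,0,-1,0,0,-133,0,0,0,-1,0,0,-133,0,0,0]}}

```text
t: 26.65
eef_pos: [524.0, -26.3, 369.8]
tcp_rot: [3.139, -0.003, 0.194]
ft_force: [0.3, 0.3, -2.0]
opening: 0.161
```

```bash
python3 - <<'E' 2>/dev/null
from h import *
tipfit("w20")
for c in ["side","wrist"]: red(c,c+"20")
im=cv2.imread("pics/side20.png"); cv2.imwrite("pics/s20.png",cv2.resize(im[60:240,200:380],(600,600)))
g=np.load("capgrip.npy"); G=g[:3]; RG=R.from_euler("xyz",g[3:])
pts=[([540,60,370],RD),(G+[0,-40,220],RG),(G-70*TZ+8*U,RG),(G-25*TZ+5*U,RG)]
rows(pts); print(); rows([(G-25*TZ+5*U,RG),(G-1.5*TZ+4*U,RG)],base=(G-70*TZ+8*U,RG))
E
```

```text
26.65 [524.  -26.3 369.8] [ 3.139e+00 -3.000e-03  1.940e-01] F [ 0.3  0.3 -2. ] op 15.252583237643263
tilt deg nan tip [524.7 -24.7 270.8]
red [524.6 -24.7 143.3] 40 [8.  7.8 3.5]
blue tool z [-52.4 -40.2]
side red [525.4 -24.2 144.5] 6 px 265.0 191.5 ang -0.965201622522843
wrist red [525.2 -25.1 144.2] 40 px 280.975 181.8 ang -1.1809772252690867
[ 32.7 -81.5  -2.4] [ 0.1  0.  -0.1] rows>=1.8
[  56.6 -228.7   51.8] [45.1  0.  -0. ] rows>=5.2
[  64.4 -311.9  216.5] [45.1  0.  -0. ] rows>=7.7
[  64.5 -282.2  250.5] [45.1  0.  -0. ] rows>=7.7

[ 0. 45.  3.] [0. 0. 0.] rows>=0.9
[ 0.1 68.5  4. ] [0. 0. 0.] rows>=1.4
```

View pics/s20.png

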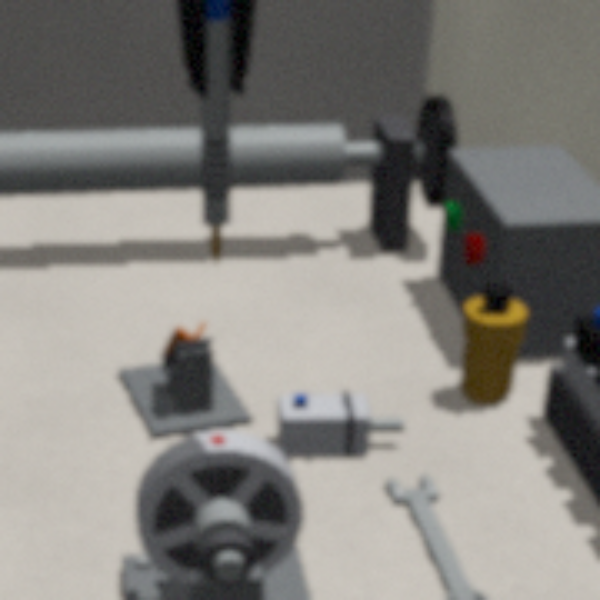

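The spot is still on top (-1°) and the brass point is out. Carry the punch back to the rest by the reverse path.

{"name": "arm_command", "arguments": {"motion": [-1,15,-40,0,0,0,0,-1,33,-81,-2,4,0,0,-1,38,-110,5,12,0,0,-1,43,-145,15,20,0,0,-1,48,-175,30,28,0,0,-1,52,-205,42,36,0,0,-1,56.6,-229,52,45,0,0,-1,56.6,-229,52,45,0,0,-1,58,-250,85,45,0,0,-1,60,-270,130,45,0,0,-1,62,-292,175,45,0,0,-1,64.4,-312,216,45.1,0,0,-1,64.4,-312,216.5,45.1,0,0,-1,64.4,-312,216.5,45.1,0,0,-1,64.4,-312,216.5,45.1,0,0]}}

```text
t: 28.3
eef_pos: [528.6, 291.2, 154.0]
tcp_rot: [-2.358, -0.005, 0.194]
ft_force: [-0.7, -0.2, -1.5]
opening: 0.163
```

```bash
python3 - <<'E' 2>/dev/null
from h import *
s=env.state();print(s["eef_pos"],s["tcp_rot"],s["ft_force"],s["opening"]*95)
for c in ["wrist","side"]:
    im,d=env.read_camera(c); cv2.imwrite(f"pics/{c}21.png",im[:,:,::-1])
g=np.load("capgrip.npy"); G=g[:3]; RG=R.from_euler("xyz",g[3:])
rows([(G-25*TZ+5*U,RG),(G-1.5*TZ+4*U,RG)])
E
```

```text
[528.60620864 291.2338667  154.04806003] [-2.35774097 -0.00462804  0.19430582] [-0.72801243 -0.17381362 -1.52466724] 15.52385678751425
[-1.9 46.4  6.1] [ 0.1 -0.3  0.2] rows>=0.9
[-1.9 69.9  7.2] [ 0.1 -0.3  0.2] rows>=1.4
```

View pics/wrist21.png

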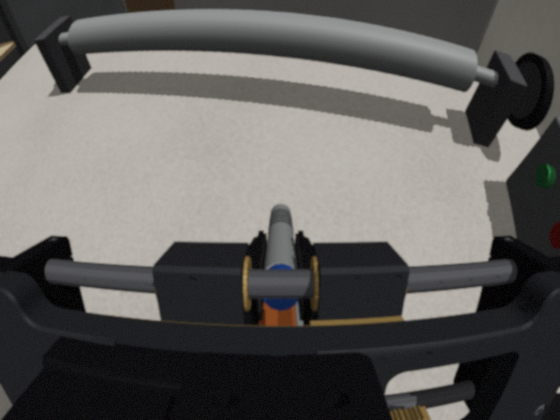

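{"name": "arm_command", "arguments": {"motion": [-1,-1.9,20,6,0,-0.3,0.2,-1,-1.9,40,6,0,-0.3,0.2,-1,-1.9,52,6,0,-0.3,0.2,-1,-1.9,58,6,0,-0.3,0.2,-1,-1.9,58,6,0,-0.3,0.2]}}

```text
t: 28.9
eef_pos: [533.3, 254.9, 107.2]
tcp_rot: [-2.356, 0.004, 0.194]
ft_force: [0.3, -0.5, -0.7]
opening: 0.165
```

```bash
python3 - <<'E' 2>/dev/null
from h import *
s=env.state();print(s["eef_pos"],s["tcp_rot"],s["ft_force"],s["opening"]*95)
for c in ["wrist","side","top"]:
    im,d=env.read_camera(c); cv2.imwrite(f"pics/{c}22.png",im[:,:,::-1])
a=cv2.imread("pics/side22.png")[100:200,210:310]; b=cv2.imread("pics/wrist22.png")[170:350,190:370]
cv2.imwrite("pics/c22.png",np.hstack([cv2.resize(a,(400,400)),cv2.resize(b,(400,400))]))
g=np.load("capgrip.npy"); G=g[:3]; RG=R.from_euler("xyz",g[3:])
rows([(G-1.5*TZ+4*U,RG)])
E
```

```text
[533.32916797 254.89916161 107.188092  ] [-2.35647479  0.00415728  0.19445152] [ 0.29101459 -0.4830978  -0.73105285] 15.6860643526299
[ 0.8 11.9 -0.6] [ 0.   0.2 -0.1] rows>=0.2
```

View pics/c22.png

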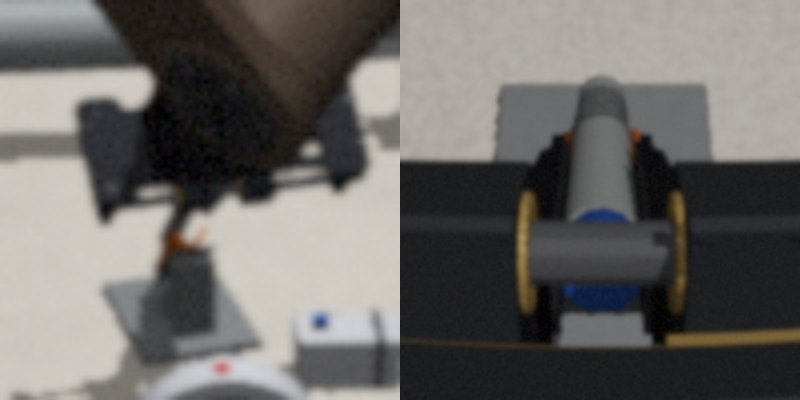

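The punch is centred above the trough. Seat it.

{"name": "arm_command", "arguments": {"motion": [-1,0.8,5,-0.6,0,0.2,0,-1,0.8,9,-0.6,0,0.2,0,-1,0.8,11.5,-0.6,0,0.2,0,-1,0.8,12,-0.6,0,0.2,0]}}

```text
t: 29.45
eef_pos: [535.3, 246.7, 98.6]
tcp_rot: [-2.356, 0.002, 0.193]
ft_force: [-0.3, -0.1, -0.8]
opening: 0.163
```

{"name": "arm_command", "arguments": {"motion": [-1,0,0.7,0,0,0,0,-1,0,1.2,0,0,0,0,-0.6,0,1.2,0,0,0,0,-0.4,0,1.2,0,0,0,0,-0.2,0,1.2,0,0,0,0,-0.1,0,1.2,0,0,0,0,-0.1,0,1.2,0,0,0,0,-0.1,0,1.2,0,0,0,0]}}

```text
t: 30.25
eef_pos: [535.5, 246.1, 98.1]
tcp_rot: [-2.356, 0.002, 0.193]
ft_force: [-0.2, 0.1, -0.7]
opening: 0.448
```

```bash
python3 - <<'E' 2>/dev/null
from h import *
s=env.state();print(s["eef_pos"],s["tcp_rot"],s["ft_force"],s["opening"]*95)
punchfit("wrist","wrist23"); im=cv2.imread("pics/wrist23.png"); cv2.imwrite("pics/c23.png",cv2.resize(im[170:350,190:370],(540,540)))
E
```

```text
[535.50700348 246.06826315  98.07145885] [-2.35633014e+00  1.98456750e-03  1.93038002e-01] [-0.22001781  0.06008781 -0.70377962] 42.59512460349679
wrist blue 227 s [137.7 143.2 152.8] la [-4.9 -0.2  4.6] n [-3.8  8.5  9.8] [541.7 219.2 131. ] px 279.9603524229075 276.647577092511
barrel 755 la [-7.6 -0.2  7.4] n [4.1 8.6 9.6 9.9] slope la/s 0.002
```

View pics/c23.png

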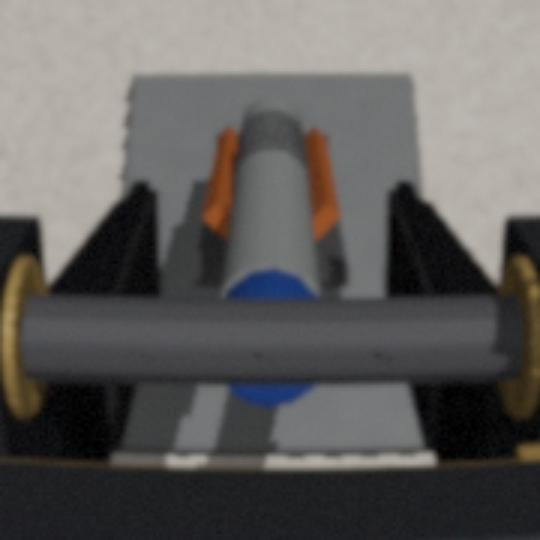

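Released and lying in the trough. Withdraw along the axis.

{"name": "arm_command", "arguments": {"motion": [-0.1,0,0,-20,0,0,0,-0.1,0,0,-50,0,0,0,-0.1,0,0,-90,0,0,0,-0.1,0,0,-130,0,0,0,-0.1,0,-40,-160,0,0,0,-0.1,0,-80,-190,0,0,0,-0.1,0,-100,-200,-8,0,0,-0.1,0,-100,-200,-16,0,0,-0.1,0,-100,-200,-24,0,0,-0.1,0,-100,-200,-32,0,0,-0.1,0,-100,-200,-40,0,0,-0.1,0,-100,-200,-45,0,0,-0.1,0,-100,-200,-45,0,0,-0.1,0,-100,-200,-45,0,0]}}

```text
t: 31.7
eef_pos: [549.2, 177.2, 310.0]
tcp_rot: [-3.139, 0.003, 0.194]
ft_force: [0.2, -0.1, 0.6]
opening: 0.45
```

```bash
python3 - <<'E' 2>/dev/null
from h import *
s=env.state();print(s["t"],s["eef_pos"],s["tcp_rot"],s["ft_force"],s["qvel"])
for c in ["wrist","side","top"]: punchfit(c,c+"24"); red(c,c+"24b")
E
```

```text
31.7 [549.17493681 177.23831352 309.97546376] [-3.13918839e+00  2.69609580e-03  1.94091953e-01] [ 0.18776223 -0.10763231  0.56772632] [-2.60465229e-02  1.24033373e-03  2.09602819e-03  3.06704250e-03
  9.18884787e-05 -1.77359122e-03]
wrist blue 182 s [137.9 149.1 153.7] la [-6.1 -0.8  5.5] n [-0.2  7.3  9.3] [542.1 218.3 134.1] px 280.5824175824176 151.28021978021977
barrel 340 la [-7.8  0.2  7.1] n [3.7 7.8 9.2 9.7] slope la/s 0.002
wrist no red
side blue 11 s [149.9 152.8 154.2] la [-1.5  1.3  4.6] n [-2.9  1.8  4.9] [541.4 211.1 133.5] px 260.90909090909093 148.36363636363637
barrel 15 la [3.5 5.7 7.1] n [-3.9 -0.9  4.1  4.9] slope la/s -0.006
side red [525.3 -24.8 144.9] 6 px 265.0 191.5 ang -1.035741749568578
top red [525.2 -24.7 144.3] 18 px 256.72222222222223 217.88888888888889 ang -1.1953002765987608
```

View pics/wrist24.png

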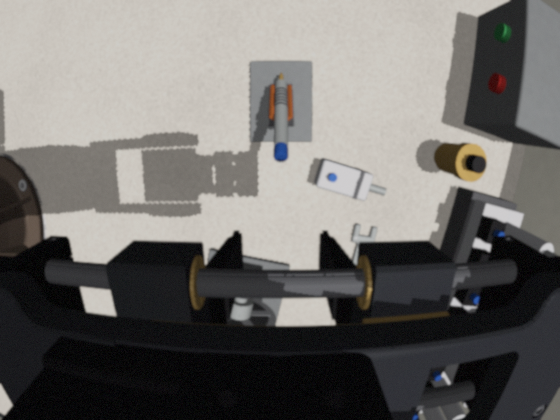

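View pics/side24.png

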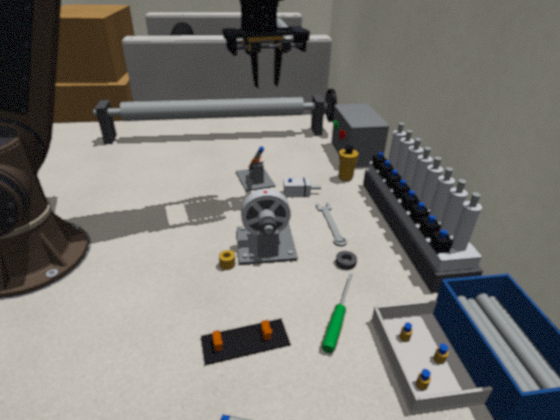

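The punch is home in the rest (cap at wrist (281,151)), the spot is on top, the other things are where they were, and the arm is clear.

```bash
python3 -c "
from cell import env
print(env.job_done(), env.state()['t'])"
```

```text
the job is handed in; nothing more can be done
the job is handed in; nothing more can be done
```

I did the whole job and handed it in at about 32 s of the 72 s allowed; handing in gives no verdict.

- **Pulley:** I turned it about 42° by pinching the rim. After the punching, the side, top and wrist cameras all put the red spot about 1° (0.02 rad) from the top.
- **First move to the rest:** I laid the punch in the rest and let go. It slid home against the toe plate, and I then took it again from the cap end.
- **Punching:** Just before contact I measured the tip within about 0.5 mm of the spot centre. I pressed in small steps. The vertical force rose to 14.4 N on the gauge, about 16 N once its -2 N reading before contact is allowed for. It then fell to 8 N, which is the sign of the snap, since the striker cannot be seen. The punch did not slip in the fingers and stayed upright.
- **Return to the rest:** The punch lies back in the rest, released. Its cap end measured about 1 mm from where it should be. I did not measure the tip itself.
- **Other things on the deck:** I compared these by eye in the last side view only. The screwdriver, spanner, air cylinder, collar and spacer look undisturbed.

One check failed: my script's tilt figure came out as "not a number" because of a bug. I judged uprightness from an earlier fit of the barrel instead, which showed about 0.3° against the tool. The tool itself stayed within about 0.3° of vertical while pressing.

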